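Fit the slicing blade to the vegetable slicer

ROBOT

A 6-joint arm with a two-finger parallel gripper is mounted at the origin on the work surface. World frame = base frame: x ahead of the robot, y to its left, z up, the work surface at z = 0. Lengths are in m, angles in rad, forces in N, time in s.
With the tool pointing down it reaches from about 0.275 to 0.725 m from the base axis. Payload 5.6 kg.
Tool frame: the origin (TCP) lies between the finger pads; the fingertips stand 17 mm ahead of it and the grasp point (between the pads) lies 2 mm behind it (manip.tip_reach is the distance from the TCP to the fingertips, in m); y points along the fingers, x is the direction in which the jaws open and shut, and the axes are right-handed (so a half turn about y gives the same grasp; the last joint's range is limited). The gripper opens to 85 mm and grips with 20 to 120 N. Pads are 22 mm wide; open, the fingers measure 114 mm over their backs; the gripper's body (76 mm by 85 mm) begins 54 mm behind the grasp point. The pads swing forward as they close: fully open they stand 13 mm farther back than shut.
Start: joints at [-0.984, 0.255, 0.108, 0, -1.424, -0.285], TCP at [0.164, -0.525, 0.248] pointing down, gripper open.
Joint ranges: [-2.95, 2.95], [-1.21, 1.97], [-1.09, 1.5], [-2.87, 1.71], [-2.94, -0.07], [-3.05, 3.05]. Speed limits (rad/s): [2.57, 2.57, 3.14, 3.14, 3.14, 3.14].

INTERFACE

Orientations are given as a unit quaternion [w, x, y, z].
In Python, from bench import manip, snapshot gives the robot as it stands. The module is installed in compiled form; this text tells all that it offers.
- The arm moves only by the tool arm_command, never from a script. Its argument "steps" is a list of rows, each an object with "translation": the shift along the world's x, y, z in m, a list of three; "roll": the turn about the world's z in rad; "gripper": the opening, from 0 (shut) to 1 (fully open). In form: [{"translation": [tx, ty, tz], "roll": roll, "gripper": gripper}, ...]. A call has 1 to 10 rows; each row shifts and turns the pose as measured when the row begins; what a row does not reach is not made up. A row lasts 1/10 s, in which the tool goes at most 50 mm and 8.59 degrees, less where a joint would pass 70% of its speed; a pose out of reach is approached as far as the arm can. A call with a gripper value outside its range is refused whole. The fingers move at their own pace and stop on an object; "newtons" is the grip in N (left out, the last holds). Time passes only in rows, so rows that do not move let the fingers close. It gives the time, the measured TCP pose, the force and the opening at its end, in the units of the state.
- manip.get_state(): the state, without advancing time (a new reading comes with each control period).
- snapshot(name): name is "scene" or "top"; returns a dict with "pixels" (480x640x3 uint8, blue, green, red), "vfov" (degrees; the focal length in pixels is half the picture's height over the tangent of half this angle, whatever the lens; pixels are square), "cx", "cy" (the principal point, pixels), "T" (4x4, takes a point from camera to world coordinates). Camera axes: x right, y up, looking along -z (the intrinsics and any distortion apply to the point x, -y, -z); pixel columns grow to the right and rows downward; lengths in m; the calibration is good to about 2 mm. A picture is of the moment at which its call begins. There is no depth.
- manip.sign_off(): hands the job in, once; it reports no verdict.
The state is a dict: "time": time; "joint_positions": joint angles; "dq": joint speeds; "joint_torque": joint torques, N m; "eef_pos": TCP position; "eef_rot": TCP orientation; "force": force on the tool from outside, world axes, zero at the start; "wrist_torque": the same for the moment, N m; "opening": finger opening in m.
Only numpy, scipy, OpenCV 4.12 (cv2) and the standard library are available. Lean on these libraries where they do the work, as an engineer would, in place of code of your own. Each camera call takes 0.05 s, during which the arm holds its last target.

TASK

Fit the slicing blade into the vegetable slicer: lay it flat in the blade seat with its notch over the locating pin, slide it gently along until the notch bears on the pin and press it snug there for a moment, then let go and flip the clamp fully down onto it. Feel your way and do not force the blade against the pin or the seat, and leave the grater plate and the other kitchen things where they are.

Things in the scene. Friction and masses are not known exactly. Their poses are not given: they have to be found in the camera images.
- slicer: Vegetable slicer (mandoline): white plastic body 340 long (its x) x 150 wide (its y), rail tops 78 high, fixed to the counter, black handle at its +x end. Origin: centre of its underside; z up. All slicer offsets below are in mm in this frame. The rails are 12 thick, inner faces at y = -63 and +63. Decks between them have tops at z = 70 and are cut away across the middle for the blade seat.
- seat (a point): Blade seat, this point at x 0, y -3, z 63 of the slicer, axes as its: where the underside of the seated blade's centre comes if the pin is set mid-slot (else it shifts in y with the pin). A pocket open above, x -29 to 29, y -63 to 63 between the rails. The blade rests on two ledges with tops at z 63, one by each rail (|y| 41 to 63); hollow between them down to z 4.
- opening (a point): Finger opening in the deck on the +x side of the seat, this point its middle at x 48, y 0, z 70 of the slicer. It joins the pocket: x 29 to 67, y -32 to 32, hollow down to z 4. A like one is on the -x side (x -29 to -67). So fingers on both long sides of the blade can go down beside it.
- pin_slot (a point): Middle of the short slot in the slicer's -y ledge in which the locating pin is set: x 0, y -47.5, z 63 (ledge top) of the slicer; axes as its. The pin: steel, upright, 7 in diameter, 11 high above the ledge, the top 3 tapering to 3 across, locked hard at x 0 but anywhere from 3.5 to -3.5 of this point along y. Where it is set is not measured: find it by feel or look.
- blade_mid (a point): Slicing blade: flat black plate 50 (its x) x 110 (its y) x 7 thick with a smooth steel blade and throat slot along its middle, about 0.12 kg, loose and flat on the counter left or right of the slicer. This point is its centre, half-way up; z up. Its -y end has an open notch 10 wide, 14 deep, on the middle line. Grip it across the 50 near the centre. In the seat its axes lie as the slicer's.
- blade_notch (a point): Point of the slicing blade 44.5 from its centre towards the notch end (its -y), half-way up, where the pin's axis comes when the notch bottom bears on the pin; axes as the blade's. The notch has 1.5 play to either side (x) of the pin. Laid in with this point 5 to the +y side of pin_slot, the blade clears the rails and the notch is over the pin, 1.5 to 8.5 short of home.
- clamp (a joint): Flip clamp on the slicer's +y rail: angle in rad, 0 = down flat (its pad on the blade), up to 2.05 = thrown back outwards past upright (1.57 = upright). Hinge along the slicer's x. It stays where it is left (stiff hinge, about 1 N at its tip). It starts open, at 1.75 or more.
- clamp_hinge (a point): On the clamp's hinge axis: x 0, y 70, z 84 of the slicer. Axes as the slicer's.
- clamp_tip (a point): Free end of the clamp arm, 42 from the hinge; arm 24 wide (slicer's x), 5 thick, with a black pad 20 x 16 on its inner side, 21 to 37 from the hinge, its face 14 from the arm's middle plane. Shut, the arm points along the slicer's -y with its top at z 86.5 of the slicer and the pad touches the top of the seated blade.
- grater_mid (a point): Grater plate, not wanted: flat black plate 50 x 110 x 7 like the slicing blade but with steel bumps and no notch, lying loose on the other side of the slicer. This point is its centre.
- dish: Green ceramic dish, 144 across, 45 high, loose; origin at its foot.
- ladle: Steel ladle lying down; bowl 84 across, 30 high, handle 260 to its -x. Origin under the bowl.
- spatula: Wooden spatula lying along its x, 285 long, 55 wide at the blade, 8 thick. Origin about 8 from its middle, on the counter.
- salt_jar: Glass jar with wooden cap, 68 across, 100 high. Origin under it.
There are look-alikes about, which are no part of the job. What is shaped like the part that bears blade_mid but red or turquoise is not meant.

How it is judged:
On the way, in this order (a step that is already met when the one before it is completed fails the run):
1. The blade lies flat in the seat, its notch over the pin and pressed snug against it (1.5 N or more for a moment) (y of blade_notch in the frame of pin between -0.002 and 0.002 m and x of blade_notch in the frame of pin between -0.003 and 0.003 m and z of blade_notch in the frame of pin between 0.0015 and 0.0055 m and angle between blade_mid's own z axis and vertical below 0.05 rad and angle between the y axis of blade_mid and the y axis of slicer, either way round below 0.08 rad and contact force between pin and blade above 1.5 N), for 0.15 s.
2. The clamp is down, the blade still home on the pin (y of blade_notch in the frame of pin between -0.002 and 0.002 m and x of blade_notch in the frame of pin between -0.003 and 0.003 m and z of blade_notch in the frame of pin between 0.0015 and 0.0055 m and angle between blade_mid's own z axis and vertical below 0.05 rad and angle between the y axis of blade_mid and the y axis of slicer, either way round below 0.08 rad and value of joint clamp below 0.08 rad), for 0.2 s.
At the end, for the whole second after the job is handed in: The slicing blade lies flat in the seat, at rest, notch over the pin and within 2 mm of bearing on it (3 mm to the sides, square to the slicer within 0.08 rad, not tilted over 0.05 rad), and the clamp is down to within 0.08 rad of flat, with everything released (all of step 2 and linear speed of blade below 0.01 m/s); the robot touches nothing.
It fails at once if The blade is forced against the pin (over 15 N) (contact force between pin and blade above 15 N).
It fails at once if The blade is forced against the seat while it is being laid in, the clamp still up (over 25 N) (contact force between slicer and blade above 25 N and value of joint clamp above 0.3 rad).
It fails at once if The grater plate is moved by more than 20 mm (distance of grater_mid from where it was at the start of the episode above 0.02 m).
It fails at once if The dish, ladle, spatula or jar is moved by more than 20 mm (distance of any of dish, ladle, spatula, salt_jar from where it was at the start of the episode above 0.02 m).
It also fails if it takes over 61 s, if anything falls off the work surface, if the arm or the gripper's body presses on something with over 40 N, if the wrist force passes 120 N, or if a joint passes its speed limit or range.

## Working session

There is one attempt and no reset: what is moved stays moved. The work goes in short steps, Python scripts to look and compute and a tool call to move; the robot and the scene stay as the last step left them, time stands still between calls to the robot, and variables do not carry over. Pictures are saved under pics/ and viewed, and the job is handed in when it is done.

Besides the shell and the picture viewer there is one more tool, called after "Request:" by a JSON object that holds its "method" and its "body", one argument or row to a line. arm_command: Moves the arm, as the interface text tells. Its arguments: {"type":"object","properties":{"steps":{"type":"array","items":{"type":"object","properties":{"translation":{"type":"array","items":{"type":"number"}},"roll":{"type":"number"},"gripper":{"type":"number"}}}},"newtons":{"type":"number"}},"required":["steps"]}

```bash
mkdir -p pics; ls; python3 - <<'E'
from bench import manip, snapshot
import cv2
s=manip.get_state()
for k,v in s.items(): print(k,v)
print(manip.tip_reach)
for n in("scene","top"):
    d=snapshot(n); cv2.imwrite(f"pics/{n}0.png",d["pixels"]); print(n,{k:v for k,v in d.items() if k!="pixels"})
E
```

```text
pics
time 0.0
joint_positions [-9.84428319e-01  2.55758343e-01  1.06987863e-01 -4.82470138e-04
 -1.42389854e+00 -2.84570596e-01]
dq [-0.00012229  0.00018423 -0.0014083   0.0003352   0.00069517  0.00023501]
joint_torque [-4.41714974e-04 -3.86631703e+01  2.37938941e+01  5.36528081e+00
 -6.10589428e-03 -1.39313985e-05]
eef_pos [ 0.16338311 -0.52468016  0.247382  ]
eef_rot [-0.41973901  0.41861076  0.56985185 -0.56908089]
force [-0.15629308  0.19037705  0.75098038]
wrist_torque [-0.02609241 -0.05314796  0.00173934]
opening 0.08580545998409232
0.017
scene {'vfov': 50.54043099410951, 'cx': 315.1105640778902, 'cy': 237.43551802534026, 'T': array([[ 0.6400432 , -0.43463577,  0.63359013,  1.25751615],
       [ 0.76801121,  0.33782465, -0.54408941, -0.63076378],
       [ 0.02243836,  0.83484505,  0.55002751,  0.71064173],
       [ 0.        ,  0.        ,  0.        ,  1.        ]])}
top {'vfov': 44.277999294275745, 'cx': 317.3547292176901, 'cy': 229.14959234699808, 'T': array([[-2.02762643e-03,  9.81208621e-01, -1.92939191e-01,
         2.17549090e-01],
       [-9.99993786e-01, -1.43308522e-03,  3.22100583e-03,
         1.60052353e-03],
       [ 2.88398039e-03,  1.92944523e-01,  9.81205429e-01,
         1.78713355e+00],
       [ 0.00000000e+00,  0.00000000e+00,  0.00000000e+00,
         1.00000000e+00]])}
```

View pics/scene0.png

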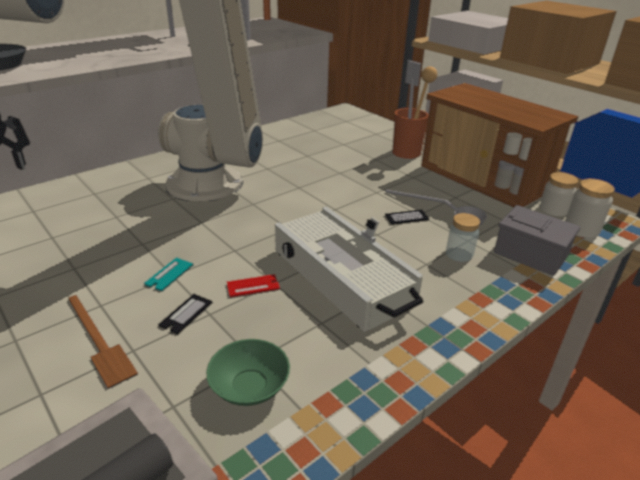

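View pics/top0.png

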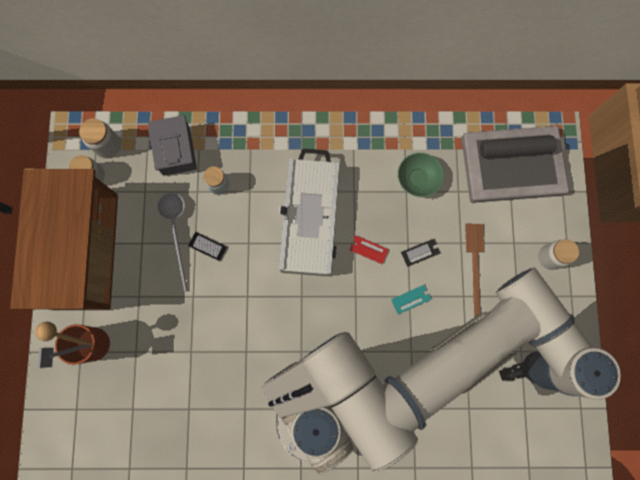

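The scene view shows the black plate with the notch at about (186,313), and the slicer at about (350,262) with its handle towards the camera. In the top view that plate is at (420,252), the grater at (208,246), the slicer at (312,215) with its handle up (+x), and the clamp at (284,211). Next I'll zoom in.

```bash
python3 - <<'E'
import cv2,numpy as np
t=cv2.imread("pics/top0.png"); s=cv2.imread("pics/scene0.png")
cv2.imwrite("pics/tb.png",cv2.resize(t[225:280,385:455],None,fx=10,fy=10,interpolation=cv2.INTER_CUBIC))
cv2.imwrite("pics/ts.png",cv2.resize(t[145:285,260:360],None,fx=4.2,fy=4.2,interpolation=cv2.INTER_CUBIC)) 
cv2.imwrite("pics/ss.png",cv2.resize(s[195:335,265:435],None,fx=4.2,fy=4.2,interpolation=cv2.INTER_CUBIC))
cv2.imwrite("pics/sb.png",cv2.resize(s[280:345,145:225],None,fx=9,fy=9,interpolation=cv2.INTER_CUBIC))
E
```

```text
(no output)
```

View pics/tb.png

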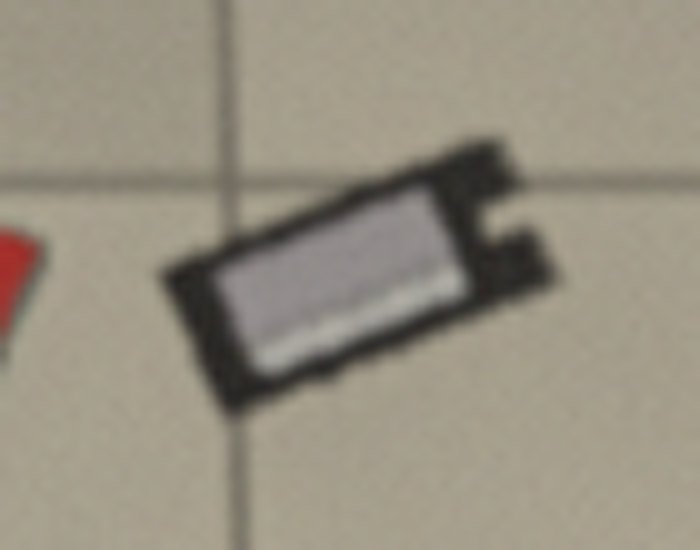

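View pics/ts.png

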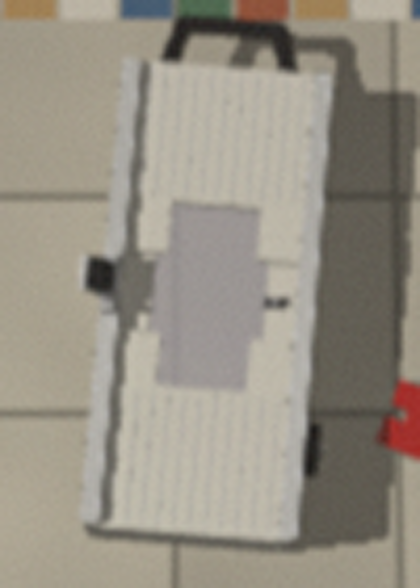

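View pics/ss.png

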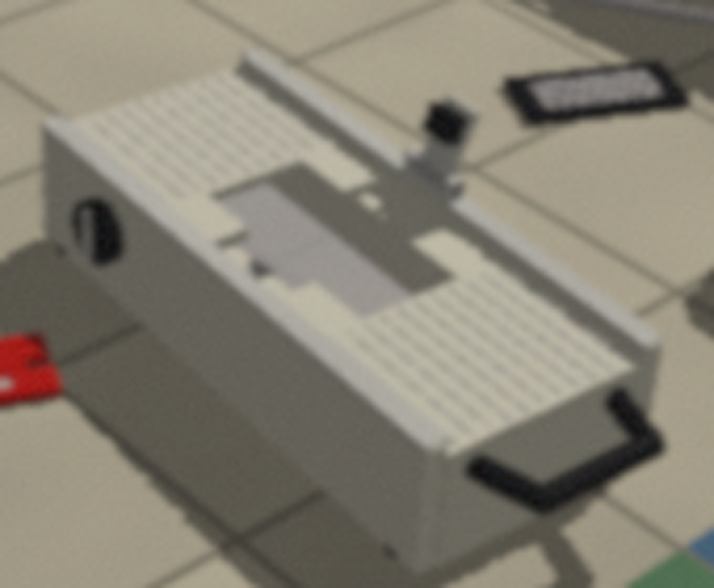

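View pics/sb.png

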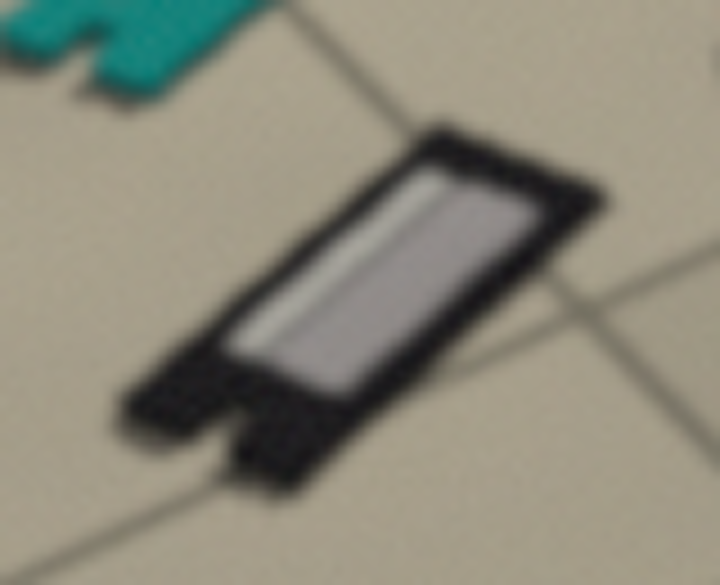

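The crops show the blade's notch end to the right (−y), with corners in tb at (165,272), (497,140), (555,283) and (235,412). The slicer rail corners are clear in both views, and the pin is the dark spot near ts (275,302) and ss (262,268). I'll measure these now.

```bash
cat > h.py <<'E'
import numpy as np,cv2
C={'scene':dict(vfov=50.54043099410951,cx=315.1105640778902,cy=237.43551802534026,T=np.array([[ 0.6400432 , -0.43463577,  0.63359013,  1.25751615],[ 0.76801121,  0.33782465, -0.54408941, -0.63076378],[ 0.02243836,  0.83484505,  0.55002751,  0.71064173],[0,0,0,1]])),
'top':dict(vfov=44.277999294275745,cx=317.3547292176901,cy=229.14959234699808,T=np.array([[-2.02762643e-03,  9.81208621e-01, -1.92939191e-01,2.17549090e-01],[-9.99993786e-01, -1.43308522e-03,  3.22100583e-03,1.60052353e-03],[ 2.88398039e-03,  1.92944523e-01,  9.81205429e-01,1.78713355e+00],[0,0,0,1]]))}
def ray(n,p):
    c=C[n]; f=240/np.tan(np.radians(c['vfov']/2))
    d=np.array([(p[0]-c['cx'])/f,-(p[1]-c['cy'])/f,-1.]); d=c['T'][:3,:3]@d
    return c['T'][:3,3],d/np.linalg.norm(d)
def plane(n,p,z):
    o,d=ray(n,p); return o+d*(z-o[2])/d[2]
def tri(pt,ps):
    A=[];b=[]
    for n,p in(('top',pt),('scene',ps)):
        o,d=ray(n,p); M=np.eye(3)-np.outer(d,d); A.append(M);b.append(M@o)
    x=np.linalg.solve(sum(A),sum(b)); 
    r=[np.linalg.norm(M@x-v) for M,v in zip(A,b)]
    return x,max(r)
def proj(n,X):
    c=C[n]; f=240/np.tan(np.radians(c['vfov']/2)); q=c['T'][:3,:3].T@(np.asarray(X)-c['T'][:3,3])
    return np.array([c['cx']+f*q[0]/-q[2],c['cy']-f*q[1]/-q[2]])
def cr(u,s,x0,y0): return ((u[0]+.5)/s-.5+x0,(u[1]+.5)/s-.5+y0)
E
python3 - <<'E'
from h import *
np.set_printoptions(precision=4,suppress=True)
tb=lambda u:cr(u,10,385,225); sb=lambda u:cr(u,9,145,280)
ts=lambda u:cr(u,4.2,260,145); ss=lambda u:cr(u,4.2,265,195)
# blade top corners: far-left(A: +y,+x) , notch +x (B), notch -x (Cc), D
T=[(165,272),(497,140),(555,283),(235,412)]; S=[(605,195),(285,487),(125,410),(440,127)]
P=[]
for t,s in zip(T,S):
    x,r=tri(tb(t),sb(s)); p=plane('top',tb(t),.007); q=plane('scene',sb(s),.007); P.append(p[:2]/2+q[:2]/2); print(x,r,p[:2],q[:2])
P=np.array(P); print('blade c',P.mean(0)); 
v=(P[1]+P[2]-P[0]-P[3])/2; print('len',np.linalg.norm(v),'wid',np.linalg.norm((P[0]+P[1]-P[2]-P[3])/2),'dir -y ang',np.degrees(np.arctan2(-v[1],-v[0])))
# slicer
T=[(128,60),(333,75),(298,538),(87,525)]; S=[(657,343),(433,445),(46,122),(247,55)]
P=[]
for t,s in zip(T,S):
    x,r=tri(ts(t),ss(s)); p=plane('top',ts(t),.078); q=plane('scene',ss(s),.078); P.append(p[:2]/2+q[:2]/2); print(x,r,p[:2],q[:2])
P=np.array(P); v=(P[0]+P[1]-P[2]-P[3])/2;w=(P[0]+P[3]-P[1]-P[2])/2
print('slicer c',P.mean(0),np.linalg.norm(v),np.linalg.norm(w),np.degrees(np.arctan2(v[1],v[0])),np.degrees(np.arctan2(-w[0],w[1])))
print('pin',tri(ts((275,302)),ss((262,268))),plane('top',ts((275,302)),.07),plane('scene',ss((262,268)),.07))
E
```

```text
[ 0.4973 -0.2602  0.0038] 6.674910038648925e-05 [ 0.4969 -0.2597] [ 0.5007 -0.2619]
[ 0.5384 -0.3633  0.0035] 0.00022623365056080995 [ 0.5377 -0.3628] [ 0.5421 -0.3644]
[ 0.494  -0.3794  0.0028] 0.0002651113559239977 [ 0.4933 -0.3787] [ 0.4987 -0.3806]
[ 0.454  -0.2797  0.0061] 0.000182160992278651 [ 0.4538 -0.2797] [ 0.4551 -0.28  ]
blade c [ 0.4973 -0.321 ]
len 0.10941469919942783 wid 0.0474752076883044 dir -y ang 112.18697621338303
[0.7706 0.0776 0.0751] 0.0006875145201436501 [0.7702 0.078 ] [0.7725 0.0737]
[ 0.7593 -0.0684  0.0794] 0.001404826793801337 [ 0.7588 -0.0695] [ 0.7589 -0.0659]
[ 0.4251 -0.0412  0.0774] 0.0011965110716846959 [ 0.4243 -0.0422] [ 0.4264 -0.0407]
[0.4334 0.1033 0.0738] 0.0012427091372028784 [0.4336 0.1041] [0.4383 0.0973]
slicer c [0.5979 0.0168] 0.3353637313214509 0.1433219561141803 -4.367501463937898 -4.624894464600388
pin (array([ 0.5947, -0.0267,  0.0665]), np.float64(0.0006178119829351997)) [ 0.5935 -0.0272  0.07  ] [ 0.5986 -0.0295  0.07  ]
```

```bash
python3 - <<'E'
from scipy.spatial.transform import Rotation as R
import numpy as np
from bench import manip
q=manip.get_state()['eef_rot']; M=R.from_quat([q[1],q[2],q[3],q[0]]).as_matrix(); print(M.round(3)); print('jaw yaw',np.degrees(np.arctan2(M[1,0],M[0,0])))
E
```

```text
[[-0.297 -0.001 -0.955]
 [ 0.955  0.002 -0.297]
 [ 0.002 -1.     0.   ]]
jaw yaw 107.28919089937429
```

Request:
{"method": "arm_command", "body": {
  "steps": [
    {"translation": [0.034, 0.02, 0], "roll": 0.149, "gripper": 1},
    {"translation": [0.034, 0.02, 0], "roll": 0.149, "gripper": 1},
    {"translation": [0.034, 0.02, 0], "roll": 0.149, "gripper": 1},
    {"translation": [0.034, 0.02, 0], "roll": 0.149, "gripper": 1},
    {"translation": [0.034, 0.02, 0], "roll": 0.149, "gripper": 1},
    {"translation": [0.034, 0.02, 0], "roll": 0.149, "gripper": 1},
    {"translation": [0.034, 0.02, 0], "roll": 0.149, "gripper": 1},
    {"translation": [0.034, 0.02, 0], "roll": 0.149, "gripper": 1},
    {"translation": [0.034, 0.02, 0], "roll": 0.149, "gripper": 1},
    {"translation": [0.034, 0.02, 0], "roll": 0.149, "gripper": 1}
  ],
  "newtons": 30
}}

```text
time: 1.1
eef_pos: [0.5095, -0.3156, 0.2428]
eef_rot: [0.078, -0.086, 0.703, -0.702]
force: [0.8, -0.8, 0.3]
opening: 0.0857
```

```bash
cat >> h.py <<'E'
from scipy.spatial.transform import Rotation as R
def st():
    from bench import manip
    s=manip.get_state(); q=s['eef_rot']; M=R.from_quat([q[1],q[2],q[3],q[0]]).as_matrix()
    print('t',s['time'],'pos',np.round(s['eef_pos'],4),'yaw',round(np.degrees(np.arctan2(M[1,0],M[0,0])),2),'down',M[:,1].round(3),'F',np.round(s['force'],2),'tq',np.round(s['wrist_torque'],2),'op',round(s['opening'],4),'q',np.round(s['joint_positions'],2))
    return s
E
python3 -c "
from h import *;st()"
```

```text
t 1.1 pos [ 0.5095 -0.3156  0.2428] yaw -166.67 down [-0.011 -0.001 -1.   ] F [ 0.76 -0.82  0.29] tq [-0.07 -0.03  0.02] op 0.0857 q [-0.29  0.36  0.24  0.   -1.46  0.52]
```

Request:
{"method": "arm_command", "body": {
  "steps": [
    {"translation": [-0.006, -0.003, -0.04], "roll": 0.078, "gripper": 1},
    {"translation": [-0.006, -0.002, -0.04], "roll": 0.078, "gripper": 1},
    {"translation": [0, 0, -0.04], "roll": 0, "gripper": 1},
    {"translation": [0, 0, -0.03], "roll": 0, "gripper": 1},
    {"translation": [0, 0, -0.02], "roll": 0, "gripper": 1},
    {"translation": [0, 0, 0], "roll": 0, "gripper": 1}
  ]
}}

```text
time: 1.7
eef_pos: [0.5001, -0.3153, 0.0638]
eef_rot: [0.139, -0.147, 0.694, -0.691]
force: [0.1, 1.2, 0.3]
opening: 0.0854
```

```bash
python3 -c "
from h import *;st()
from bench import snapshot
t=snapshot('top')['pixels'];s=snapshot('scene')['pixels']
cv2.imwrite('pics/t1.png',cv2.resize(t[205:285,375:475],None,fx=6,fy=6,interpolation=2))
cv2.imwrite('pics/s1.png',cv2.resize(s[250:345,145:255],None,fx=6,fy=6,interpolation=2))
"
```

```text
t 1.7 pos [ 0.5001 -0.3153  0.0638] yaw -156.67 down [-0.012  0.001 -1.   ] F [0.09 1.24 0.29] tq [ 0.    0.03 -0.  ] op 0.0854 q [-0.3   0.46 -0.08  0.   -1.04  0.7 ]
```

View pics/t1.png

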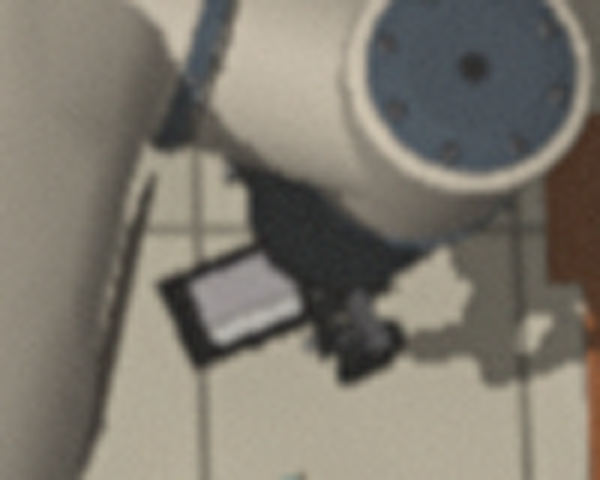

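View pics/s1.png

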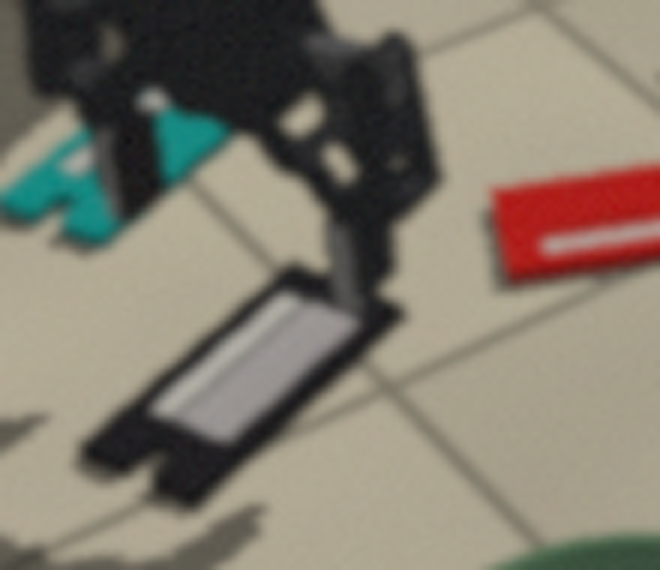

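Request:
{"method": "arm_command", "body": {
  "steps": [
    {"translation": [-0.003, -0.006, -0.015], "roll": -0.02, "gripper": 1},
    {"translation": [0, 0, -0.015], "roll": 0, "gripper": 1},
    {"translation": [0, 0, -0.008], "roll": 0, "gripper": 1},
    {"translation": [0, 0, 0], "roll": 0, "gripper": 1}
  ]
}}

```text
time: 2.2
eef_pos: [0.5041, -0.325, 0.0361]
eef_rot: [-0.138, 0.135, -0.691, 0.697]
force: [-0.2, -0.3, 0.2]
opening: 0.0856
```

```bash
python3 -c "
from h import *;st()"
```

```text
t 2.2 pos [ 0.5041 -0.325   0.0361] yaw -157.75 down [ 0.005 -0.008 -1.   ] F [-0.23 -0.33  0.22] tq [0.04 0.02 0.04] op 0.0856 q [-0.31  0.49 -0.11  0.01 -0.96  0.69]
```

Request:
{"method": "arm_command", "body": {
  "steps": [
    {"translation": [-0.006, 0.004, -0.006], "roll": 0, "gripper": 1},
    {"translation": [0, 0, 0], "roll": 0, "gripper": 1},
    {"translation": [0, 0, 0], "roll": 0, "gripper": 1}
  ]
}}

```text
time: 2.5
eef_pos: [0.4993, -0.3213, 0.0327]
eef_rot: [-0.139, 0.134, -0.689, 0.698]
force: [0.0, 0.3, 0.1]
opening: 0.0851
```

```bash
python3 -c "
from h import *;st()"
```

```text
t 2.5 pos [ 0.4993 -0.3213  0.0327] yaw -157.7 down [ 0.01 -0.01 -1.  ] F [0.   0.35 0.13] tq [0.05 0.1  0.  ] op 0.0851 q [-0.3   0.48 -0.14  0.01 -0.94  0.69]
```

```bash
python3 -c "
from h import *
from bench import snapshot
for i in range(4): st(); snapshot('top')
st()"
```

```text
t 2.5 pos [ 0.4993 -0.3213  0.0327] yaw -157.7 down [ 0.01 -0.01 -1.  ] F [0.   0.35 0.13] tq [0.05 0.1  0.  ] op 0.0851 q [-0.3   0.48 -0.14  0.01 -0.94  0.69]
t 2.55 pos [ 0.4991 -0.3212  0.0325] yaw -157.71 down [ 0.009 -0.01  -1.   ] F [-0.29 -0.86  0.54] tq [0.03 0.1  0.03] op 0.0854 q [-0.3   0.48 -0.14  0.01 -0.94  0.69]
t 2.6 pos [ 0.4991 -0.3212  0.0324] yaw -157.72 down [ 0.009 -0.01  -1.   ] F [0.04 0.56 0.27] tq [0.02 0.04 0.  ] op 0.0853 q [-0.3   0.48 -0.14  0.01 -0.94  0.69]
t 2.65 pos [ 0.4991 -0.3212  0.0322] yaw -157.72 down [ 0.009 -0.01  -1.   ] F [ 0.29 -0.23  0.04] tq [0.05 0.03 0.07] op 0.0853 q [-0.3   0.48 -0.14  0.01 -0.94  0.69]
t 2.7 pos [ 0.4991 -0.3212  0.0321] yaw -157.72 down [ 0.009 -0.01  -1.   ] F [ 0.81 -0.01  0.43] tq [0.07 0.03 0.  ] op 0.0855 q [-0.3   0.48 -0.14  0.01 -0.94  0.69]
```

Request:
{"method": "arm_command", "body": {
  "steps": [
    {"translation": [-0.001, 0, -0.005], "roll": -0.005, "gripper": 0.72},
    {"translation": [0, 0, -0.002], "roll": 0, "gripper": 0.72},
    {"translation": [0, 0, -0.002], "roll": 0, "gripper": 0.72},
    {"translation": [0, 0, 0], "roll": 0, "gripper": 0.72}
  ]
}}

```text
time: 3.1
eef_pos: [0.498, -0.3213, 0.0221]
eef_rot: [-0.137, 0.132, -0.69, 0.698]
force: [0.0, -0.3, 0.3]
opening: 0.0614
```

```bash
python3 -c "
from h import *;st()
from bench import snapshot
t=snapshot('top')['pixels'];s=snapshot('scene')['pixels']
cv2.imwrite('pics/s2.png',cv2.resize(s[250:345,145:255],None,fx=6,fy=6,interpolation=2))
"
```

```text
t 3.1 pos [ 0.498  -0.3213  0.0221] yaw -158.05 down [ 0.009 -0.01  -1.   ] F [ 0.01 -0.34  0.32] tq [ 0.06  0.02 -0.02] op 0.0614 q [-0.31  0.49 -0.15  0.01 -0.92  0.68]
```

View pics/s2.png

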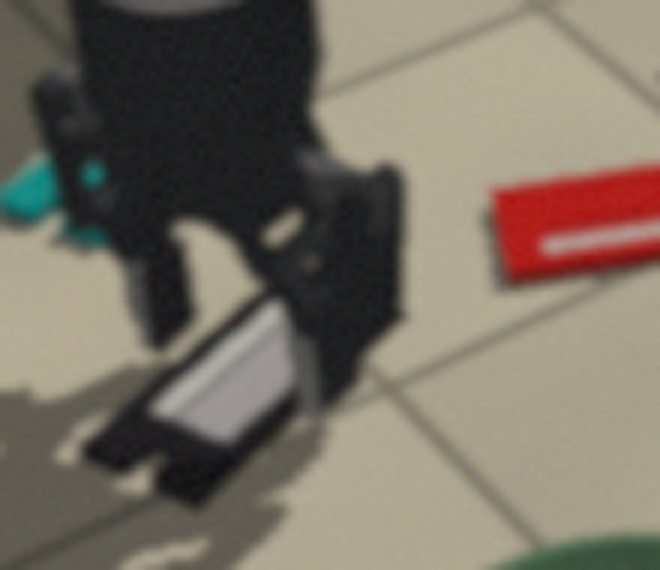

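Request:
{"method": "arm_command", "body": {
  "steps": [
    {"translation": [0, 0, -0.002], "roll": 0, "gripper": 0.72},
    {"translation": [0, 0, -0.002], "roll": 0, "gripper": 0.72},
    {"translation": [0, 0, 0], "roll": 0, "gripper": 0.72}
  ]
}}

```text
time: 3.5
eef_pos: [0.4985, -0.3215, 0.0184]
eef_rot: [-0.137, 0.132, -0.69, 0.698]
force: [0.3, -0.4, -0.3]
opening: 0.0617
```

Request:
{"method": "arm_command", "body": {
  "steps": [
    {"translation": [0, 0, -0.0015], "roll": 0, "gripper": 0.72},
    {"translation": [0, 0, -0.0015], "roll": 0, "gripper": 0.72},
    {"translation": [0, 0, 0], "roll": 0, "gripper": 0.72}
  ]
}}

```text
time: 3.8
eef_pos: [0.4985, -0.3215, 0.0151]
eef_rot: [-0.137, 0.132, -0.69, 0.698]
force: [0.4, 0.3, -0.2]
opening: 0.0614
```

Request:
{"method": "arm_command", "body": {
  "steps": [
    {"translation": [0, 0, 0], "roll": 0, "gripper": 0.5},
    {"translation": [0, 0, 0], "roll": 0, "gripper": 0.5},
    {"translation": [0, 0, 0], "roll": 0, "gripper": 0.3},
    {"translation": [0, 0, 0], "roll": 0, "gripper": 0.3},
    {"translation": [0, 0, 0], "roll": 0, "gripper": 0.3}
  ],
  "newtons": 30
}}

```text
time: 4.3
eef_pos: [0.4985, -0.3216, 0.0154]
eef_rot: [-0.137, 0.132, -0.69, 0.698]
force: [-0.2, -0.3, 1.3]
opening: 0.0489
```

```bash
python3 -c "
from h import *;st()
from bench import snapshot
s=snapshot('scene')['pixels']
cv2.imwrite('pics/s3.png',cv2.resize(s[250:345,145:255],None,fx=6,fy=6,interpolation=2))
"
```

```text
t 4.3 pos [ 0.4985 -0.3216  0.0154] yaw -158.02 down [ 0.01  -0.011 -1.   ] F [-0.16 -0.27  1.29] tq [-0.03  0.09 -0.02] op 0.0489 q [-0.31  0.5  -0.16  0.01 -0.9   0.68]
```

View pics/s3.png

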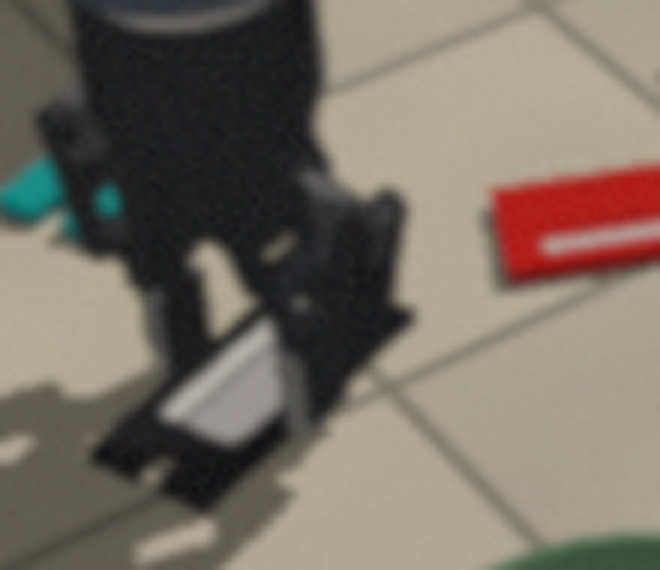

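Request:
{"method": "arm_command", "body": {
  "steps": [
    {"translation": [0, 0, 0.01], "roll": 0, "gripper": 0.3},
    {"translation": [0, 0, 0.03], "roll": 0, "gripper": 0.3},
    {"translation": [0, 0, 0.04], "roll": 0, "gripper": 0.3},
    {"translation": [0, 0, 0.04], "roll": 0, "gripper": 0.3},
    {"translation": [0, 0, 0.03], "roll": 0, "gripper": 0.3},
    {"translation": [0, 0, 0], "roll": 0, "gripper": 0.3}
  ]
}}

```text
time: 4.95
eef_pos: [0.4952, -0.3203, 0.1719]
eef_rot: [-0.136, 0.133, -0.691, 0.698]
force: [0.2, 0.7, -0.6]
opening: 0.0487
```

```bash
python3 -c "
from h import *;st()
from bench import snapshot
s=snapshot('scene')['pixels'];t=snapshot('top')['pixels']
cv2.imwrite('pics/s4.png',cv2.resize(s[150:345,105:255],None,fx=4,fy=4,interpolation=2)[:600])
cv2.imwrite('pics/t4.png',cv2.resize(t[205:305,375:475],None,fx=5,fy=5,interpolation=2))
"
```

```text
t 4.95 pos [ 0.4952 -0.3203  0.1719] yaw -158.07 down [ 0.005 -0.009 -1.   ] F [ 0.16  0.72 -0.64] tq [ 0.02 -0.03  0.07] op 0.0487 q [-0.31  0.36  0.06  0.01 -1.26  0.69]
```

View pics/s4.png

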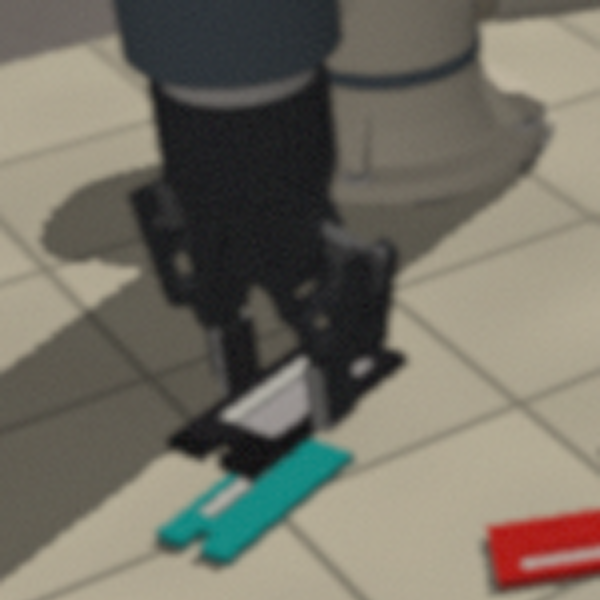

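View pics/t4.png

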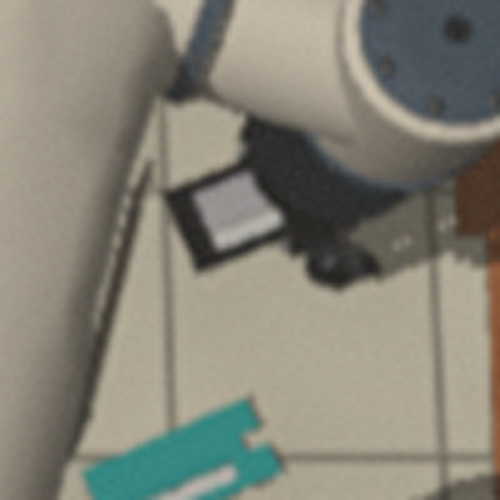

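The blade is held level at the gripper: its notch end shows at about (205,450) in s4 and its far end at about (190,230) in t4. Now I'll carry it over the slicer.

Request:
{"method": "arm_command", "body": {
  "steps": [
    {"translation": [0.006, 0.018, 0], "roll": -0.046, "gripper": 0.3},
    {"translation": [0.011, 0.036, 0], "roll": -0.052, "gripper": 0.3},
    {"translation": [0.011, 0.038, 0], "roll": -0.052, "gripper": 0.3},
    {"translation": [0.011, 0.038, 0], "roll": -0.052, "gripper": 0.3},
    {"translation": [0.011, 0.038, 0], "roll": -0.052, "gripper": 0.3},
    {"translation": [0.011, 0.038, 0], "roll": -0.052, "gripper": 0.3},
    {"translation": [0.011, 0.038, 0], "roll": -0.052, "gripper": 0.3},
    {"translation": [0.011, 0.036, 0], "roll": -0.052, "gripper": 0.3},
    {"translation": [0.006, 0.02, 0], "roll": -0.04, "gripper": 0.3},
    {"translation": [0, 0, 0], "roll": 0, "gripper": 0.3}
  ]
}}

```text
time: 6.05
eef_pos: [0.5731, -0.0059, 0.1495]
eef_rot: [-0.045, 0.02, 0.708, -0.705]
force: [0.5, -0.4, -1.6]
opening: 0.0491
```

```bash
python3 -c "
from h import *;st()"
```

```text
t 6.05 pos [ 0.5731 -0.0059  0.1495] yaw 174.71 down [-0.034  0.006 -0.999] F [ 0.54 -0.44 -1.55] tq [-0.14 -0.08 -0.  ] op 0.0491 q [ 0.25  0.37  0.02 -0.02 -1.25 -0.34]
```

Request:
{"method": "arm_command", "body": {
  "steps": [
    {"translation": [0.006, 0.006, 0.005], "roll": 0.007, "gripper": 0.3},
    {"translation": [0.006, 0.006, 0.005], "roll": 0.007, "gripper": 0.3},
    {"translation": [0.005, 0.005, 0.002], "roll": 0, "gripper": 0.3},
    {"translation": [0, 0, 0], "roll": 0, "gripper": 0.3}
  ]
}}

```text
time: 6.45
eef_pos: [0.5897, 0.0109, 0.1596]
eef_rot: [-0.042, 0.013, 0.708, -0.705]
force: [-0.7, -0.0, -1.6]
opening: 0.049
```

```bash
python3 -c "
from h import *;st()
from bench import snapshot
s=snapshot('scene')['pixels'];t=snapshot('top')['pixels']
st()
cv2.imwrite('pics/s5.png',cv2.resize(s[140:335,265:435],None,fx=4,fy=4,interpolation=2)[:600])
cv2.imwrite('pics/t5.png',cv2.resize(t[145:285,240:380],None,fx=4.2,fy=4.2,interpolation=2))
"
```

```text
t 6.45 pos [0.5897 0.0109 0.1596] yaw 175.59 down [-0.04   0.005 -0.999] F [-0.71 -0.02 -1.61] tq [-0.03 -0.12 -0.01] op 0.049 q [ 0.27  0.4   0.09 -0.02 -1.3  -0.35]
t 6.55 pos [0.589  0.0105 0.1595] yaw 175.57 down [-0.041  0.005 -0.999] F [ 1.12 -0.04 -1.02] tq [-0.   -0.12  0.02] op 0.0487 q [ 0.27  0.4   0.09 -0.02 -1.3  -0.35]
```

View pics/s5.png

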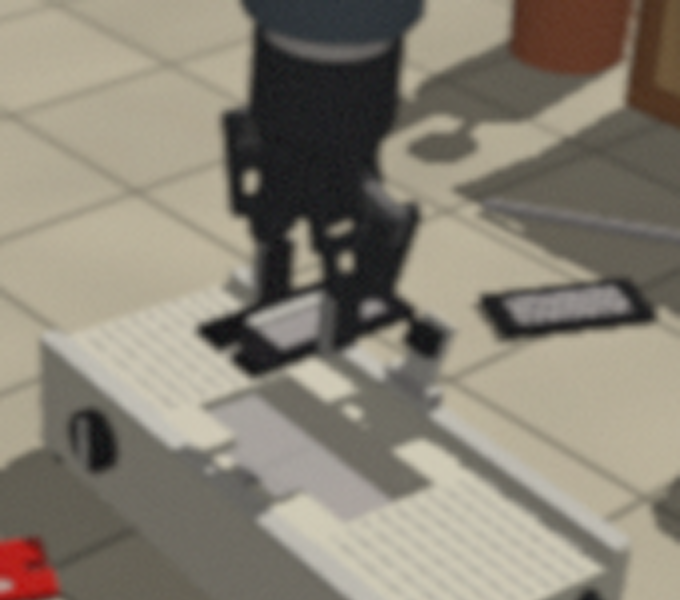

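View pics/t5.png

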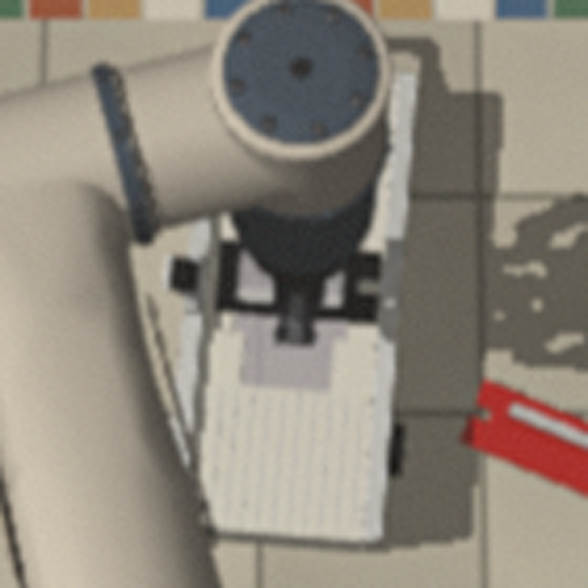

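Request:
{"method": "arm_command", "body": {
  "steps": [
    {"translation": [-0.03, 0, 0], "roll": 0, "gripper": 0.3},
    {"translation": [-0.03, 0, 0], "roll": 0, "gripper": 0.3},
    {"translation": [0, 0, 0], "roll": 0, "gripper": 0.3}
  ]
}}

```text
time: 6.85
eef_pos: [0.5266, 0.0088, 0.1582]
eef_rot: [-0.043, 0.013, 0.707, -0.705]
force: [0.9, 0.3, -0.8]
opening: 0.049
```

```bash
python3 -c "
from h import *;st()"
```

```text
t 6.85 pos [0.5266 0.0088 0.1582] yaw 175.43 down [-0.043  0.004 -0.999] F [ 0.89  0.28 -0.81] tq [ 0.03 -0.24  0.03] op 0.049 q [ 0.3   0.28 -0.08 -0.02 -1.25 -0.38]
```

Request:
{"method": "arm_command", "body": {
  "steps": [
    {"translation": [0, -0.035, 0.004], "roll": 0, "gripper": 0.3},
    {"translation": [0, -0.035, 0.004], "roll": 0, "gripper": 0.3},
    {"translation": [0, -0.035, 0.004], "roll": 0, "gripper": 0.3},
    {"translation": [0, 0, 0], "roll": 0, "gripper": 0.3}
  ]
}}

```text
time: 7.25
eef_pos: [0.526, -0.1002, 0.1718]
eef_rot: [-0.042, 0.013, 0.707, -0.706]
force: [-0.5, 0.6, -2.0]
opening: 0.049
```

```bash
python3 -c "
from h import *;st()"
```

```text
t 7.25 pos [ 0.526  -0.1002  0.1718] yaw 175.55 down [-0.041  0.004 -0.999] F [-0.53  0.57 -1.98] tq [ 0.06 -0.19 -0.  ] op 0.049 q [ 0.1   0.29 -0.04 -0.01 -1.28 -0.17]
```

Request:
{"method": "arm_command", "body": {
  "steps": [
    {"translation": [0.02, 0, 0], "roll": 0.1, "gripper": 0.3},
    {"translation": [0.02, 0, 0], "roll": 0.1, "gripper": 0.3},
    {"translation": [0.02, 0, 0], "roll": 0.1, "gripper": 0.3},
    {"translation": [0, 0, 0], "roll": 0, "gripper": 0.3}
  ]
}}

```text
time: 7.65
eef_pos: [0.5877, -0.1027, 0.1723]
eef_rot: [-0.067, 0.095, -0.701, 0.704]
force: [-0.2, -0.2, -2.4]
opening: 0.049
```

```bash
python3 -c "
from h import *;st()"
```

```text
t 7.65 pos [ 0.5877 -0.1027  0.1723] yaw -166.87 down [-0.039 -0.008 -0.999] F [-0.24 -0.17 -2.45] tq [ 0.04 -0.09  0.  ] op 0.049 q [ 0.09  0.4   0.12  0.   -1.33  0.14]
```

Request:
{"method": "arm_command", "body": {
  "steps": [
    {"translation": [0.002, 0.015, 0], "roll": -0.05, "gripper": 0.3},
    {"translation": [0.002, 0.02, 0], "roll": -0.05, "gripper": 0.3},
    {"translation": [0.002, 0.02, 0], "roll": -0.05, "gripper": 0.3},
    {"translation": [0.001, 0.02, -0.004], "roll": -0.05, "gripper": 0.3},
    {"translation": [0.001, 0.02, -0.01], "roll": -0.05, "gripper": 0.3},
    {"translation": [0.001, 0.015, -0.01], "roll": -0.045, "gripper": 0.3},
    {"translation": [0, 0.008, -0.01], "roll": 0, "gripper": 0.3},
    {"translation": [0, 0.002, -0.008], "roll": 0, "gripper": 0.3},
    {"translation": [0, 0, 0], "roll": 0, "gripper": 0.3}
  ]
}}

```text
time: 8.55
eef_pos: [0.5947, 0.0207, 0.128]
eef_rot: [-0.046, 0.017, 0.708, -0.705]
force: [0.9, -0.5, -0.9]
opening: 0.0486
```

```bash
python3 -c "
from h import *;st()"
```

```text
t 8.55 pos [0.5947 0.0207 0.128 ] yaw 174.94 down [-0.041  0.005 -0.999] F [ 0.88 -0.53 -0.89] tq [ 0.01 -0.06  0.03] op 0.0486 q [ 0.29  0.43  0.06 -0.02 -1.24 -0.37]
```

Request:
{"method": "arm_command", "body": {
  "steps": [
    {"translation": [0.003, -0.002, -0.006], "roll": 0.01, "gripper": 0.3},
    {"translation": [0, 0, -0.005], "roll": 0, "gripper": 0.3},
    {"translation": [0, 0, 0], "roll": 0, "gripper": 0.3}
  ]
}}

```text
time: 8.85
eef_pos: [0.5982, 0.0167, 0.1167]
eef_rot: [-0.042, 0.013, 0.707, -0.705]
force: [0.1, -1.1, -1.1]
opening: 0.0487
```

```bash
python3 -c "
from h import *;st()
from bench import snapshot
s=snapshot('scene')['pixels'];t=snapshot('top')['pixels']
st()
cv2.imwrite('pics/s6f.png',s);cv2.imwrite('pics/t6f.png',t)
cv2.imwrite('pics/s6.png',cv2.resize(s[200:300,290:390],None,fx=6,fy=6,interpolation=2)[:600])
cv2.imwrite('pics/t6.png',cv2.resize(t[170:250,270:350],None,fx=7,fy=7,interpolation=2))
"
```

```text
t 8.85 pos [0.5982 0.0167 0.1167] yaw 175.52 down [-0.04   0.005 -0.999] F [ 0.06 -1.14 -1.07] tq [ 0.   -0.12  0.01] op 0.0487 q [ 0.28  0.44  0.05 -0.02 -1.21 -0.35]
t 8.95 pos [0.5985 0.0168 0.1174] yaw 175.53 down [-0.039  0.005 -0.999] F [-0.13  0.64 -1.76] tq [-0.   -0.1  -0.02] op 0.0489 q [ 0.28  0.44  0.05 -0.02 -1.21 -0.35]
```

View pics/s6.png

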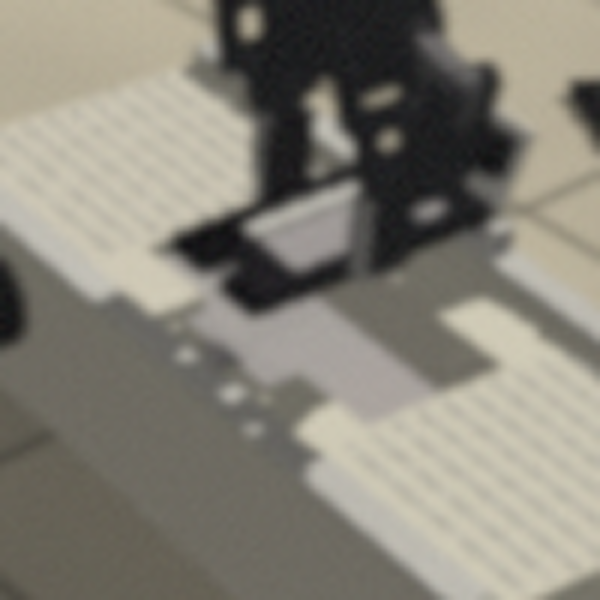

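View pics/t6.png

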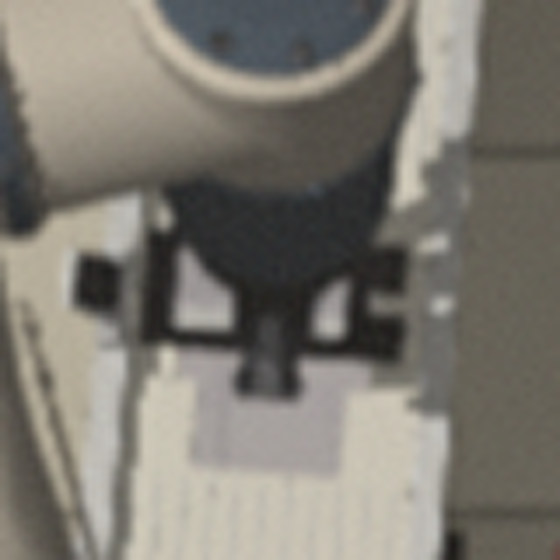

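```bash
python3 - <<'E'
from h import *
np.set_printoptions(precision=4,suppress=True)
t6=lambda u:cr(u,7,270,170); s6=lambda u:cr(u,6,290,200); ts=lambda u:cr(u,4.2,260,145)
c=np.array([.5979,.0168]); a=np.radians(-4.5); ex=np.array([np.cos(a),np.sin(a)]); ey=np.array([-ex[1],ex[0]])
# top-only slicer centre
ct=np.mean([plane('top',ts(u),.078)[:2] for u in [(128,60),(333,75),(298,538),(87,525)]],0); print('ct',ct)
def loc(P,o): d=P[:2]-o; return np.array([d@ex,d@ey])*1e3
for nm,u in dict(LL=(148,343),LR=(402,358),UR=(408,250),UL=(152,232),notchbot=(360,300),notchup=(395,288),notchlo=(395,315)).items():
    p=plane('top',t6(u),.1086); print(nm,p,loc(p,ct))
for nm,u in dict(notchLo=(243,308),left=(170,245),).items():
    p=plane('scene',s6(u),.1086); print(nm,p,loc(p,c))
for u in [(275,302),(268,302),(285,301)]:
    p=plane('top',ts(u),.07); print('pin',p,loc(p,ct))
t=cv2.imread('pics/top0.png')
cv2.imwrite('pics/pin.png',cv2.resize(t[195:240,275:340],None,fx=12,fy=12,interpolation=2))
s=cv2.imread('pics/scene0.png')
cv2.imwrite('pics/pins.png',cv2.resize(s[230:275,305:365],None,fx=12,fy=12,interpolation=2))
E
```

```text
ct [0.5967 0.0176]
LL [0.5791 0.0735 0.1086] [-21.9726  54.4136]
LR [ 0.5726 -0.032   0.1086] [-20.1928 -51.3311]
UR [ 0.6187 -0.0348  0.1086] [ 25.9736 -50.451 ]
UL [0.6265 0.0722 0.1086] [25.4293 56.7857]
notchbot [ 0.5973 -0.0146  0.1086] [  3.0884 -32.0745]
notchup [ 0.6024 -0.0292  0.1086] [  9.3253 -46.2358]
notchlo [ 0.5909 -0.0292  0.1086] [ -2.1703 -47.0844]
notchLo [ 0.6221 -0.0432  0.1086] [ 28.8019 -57.9299]
left [ 0.5766 -0.0379  0.1086] [-16.9701 -56.1979]
pin [ 0.5935 -0.0272  0.07  ] [  0.295  -44.8677]
pin [ 0.5935 -0.0222  0.07  ] [ -0.0877 -39.9167]
pin [ 0.5942 -0.0343  0.07  ] [  1.5659 -51.8875]
```

View pics/pin.png

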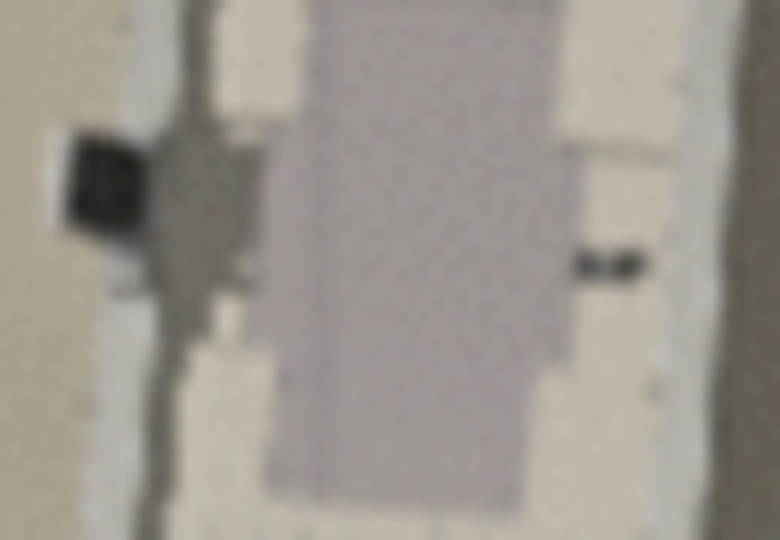

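View pics/pins.png

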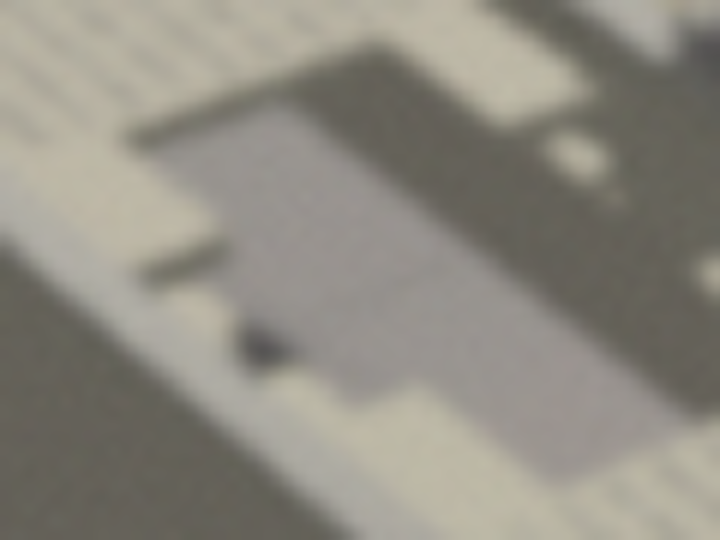

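```bash
python3 - <<'E'
from h import *
np.set_printoptions(precision=4,suppress=True)
pn=lambda u:cr(u,12,275,195);ts=lambda u:cr(u,4.2,260,145); ps=lambda u:cr(u,12,305,230); t6=lambda u:cr(u,7,270,170)
ct=np.array([.5967,.0176]); a=np.radians(-4.5); ex=np.array([np.cos(a),np.sin(a)]); ey=np.array([-ex[1],ex[0]])
def loc(P,o=ct): d=P[:2]-o; return np.array([d@ex,d@ey])*1e3
for nm,u in dict(far_l=(172,202),far_r=(260,208),near_l=(155,382),near_r=(246,389)).items(): print(nm,loc(plane('top',ts(u),.07)))
for nm,u in dict(pocket_px=(625,148),pocket_nx=(560,368),pl=(235,345),pin=(610,265)).items(): print(nm,loc(plane('top',pn(u),.07)),loc(plane('top',pn(u),.063)))
for nm,u in dict(farL=(130,135),nearcorner=(560,480),p1=(215,230),p2=(145,275),pin=(262,345),pinside2=(425,385)).items(): print('S',nm,loc(plane('scene',ps(u),.07)),loc(plane('scene',ps(u),.063)))
E
python3 - <<'E'
import cv2
t=cv2.imread('pics/t6f.png');s=cv2.imread('pics/s6f.png')
cv2.imwrite('pics/t6z.png',cv2.resize(t[195:232,285:340],None,fx=14,fy=14,interpolation=2))
cv2.imwrite('pics/s6z.png',cv2.resize(s[222:262,310:375],None,fx=12,fy=12,interpolation=2))
E
```

```text
far_l [67.6221 33.9463]
far_r [ 68.0672 -29.1173]
near_l [-63.7412  35.1704]
near_r [-63.8051 -29.1556]
pocket_px [ 30.1117 -47.266 ] [ 31.7702 -47.2723]
pocket_nx [-26.8983 -35.3275] [-25.4722 -35.2852]
pl [-27.3015  45.3673] [-25.8771  45.7386]
pin [  0.0797 -45.7424] [  1.6158 -45.7426]
S farL [-64.1463 -28.1426] [-72.6012 -21.9541]
S nearcorner [ 65.6949 -28.0916] [ 58.6587 -21.9025]
S p1 [-29.72   -33.2869] [-37.7988 -27.1546]
S p2 [-25.0758 -52.478 ] [-33.1038 -46.5554]
S pin [  4.3881 -47.6133] [ -3.3179 -41.6376]
S pinside2 [ 30.3098 -30.5787] [ 22.8869 -24.4168]
```

View pics/t6z.png

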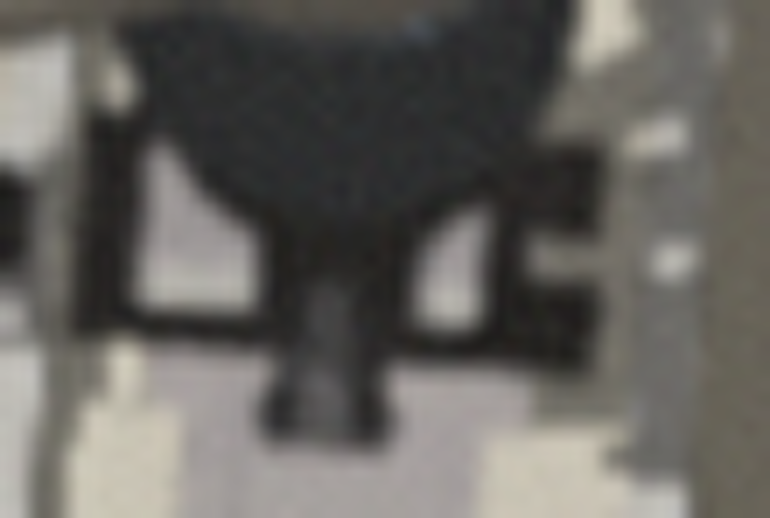

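View pics/s6z.png

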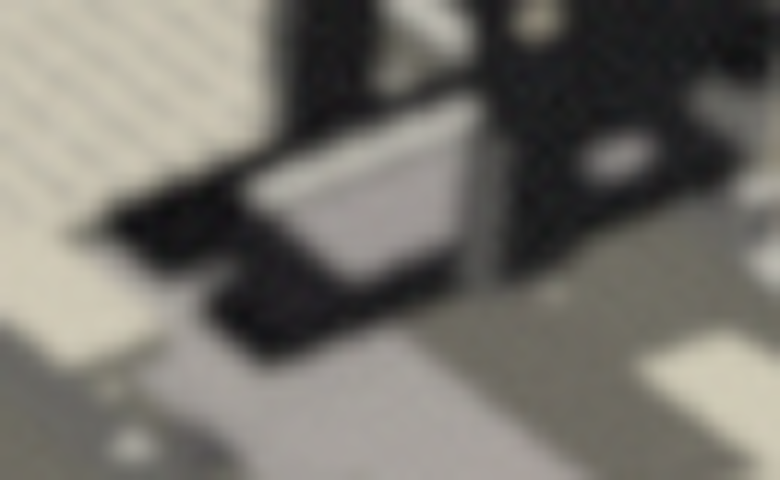

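```bash
python3 - <<'E'
from h import *
np.set_printoptions(precision=4,suppress=True)
tz=lambda u:cr(u,14,285,195); sz=lambda u:cr(u,12,310,222)
sc=np.array([.5988,.0200]); a=np.radians(-4.5); ex=np.array([np.cos(a),np.sin(a)]); ey=np.array([-ex[1],ex[0]])
def loc(P,o=sc): d=P[:2]-o; return np.array([d@ex,d@ey])*1e3
for nm,u in dict(LL=(78,332),UL=(88,115),LR=(590,366),UR=(603,155),nb=(523,259),ne=(595,261)).items():
  print(nm,loc(plane('top',tz(u),.1086)))
for nm,u in dict(r=(267,360),l=(90,230),n1=(205,300),n2=(165,275)).items():
  print(nm,loc(plane('scene',sz(u),.1086)))
print('tcp',loc(np.array([.5984,.0168])))
E
```

```text
LL [-23.0326  53.6781]
UL [23.3404 55.5523]
LR [-22.0361 -52.9696]
UR [ 23.0775 -52.3712]
nb [ -0.3971 -37.385 ]
ne [  0.3332 -52.3675]
r [ 31.921 -59.589]
l [-17.7324 -61.6702]
n1 [ 11.2782 -57.6564]
n2 [  1.1299 -58.9174]
tcp [-0.1477 -3.2215]
```

Request:
{"method": "arm_command", "body": {
  "steps": [
    {"translation": [0.0003, 0.002, -0.008], "roll": 0, "gripper": 0.3},
    {"translation": [0, 0, -0.007], "roll": 0, "gripper": 0.3},
    {"translation": [0, 0, -0.003], "roll": 0, "gripper": 0.3},
    {"translation": [0, 0, 0], "roll": 0, "gripper": 0.3}
  ]
}}

```text
time: 9.35
eef_pos: [0.599, 0.0188, 0.0983]
eef_rot: [-0.041, 0.014, 0.708, -0.705]
force: [-0.2, -0.6, -2.7]
opening: 0.0489
```

```bash
python3 -c "
from h import *;st()
from bench import snapshot
t=snapshot('top')['pixels'];s=snapshot('scene')['pixels']
cv2.imwrite('pics/t7z.png',cv2.resize(t[195:232,285:340],None,fx=14,fy=14,interpolation=2))
cv2.imwrite('pics/s7z.png',cv2.resize(s[222:272,310:375],None,fx=12,fy=12,interpolation=2))
"
```

```text
t 9.35 pos [0.599  0.0188 0.0983] yaw 175.5 down [-0.038  0.005 -0.999] F [-0.18 -0.63 -2.7 ] tq [-0.02 -0.17 -0.  ] op 0.0489 q [ 0.28  0.46  0.02 -0.02 -1.17 -0.35]
```

View pics/t7z.png

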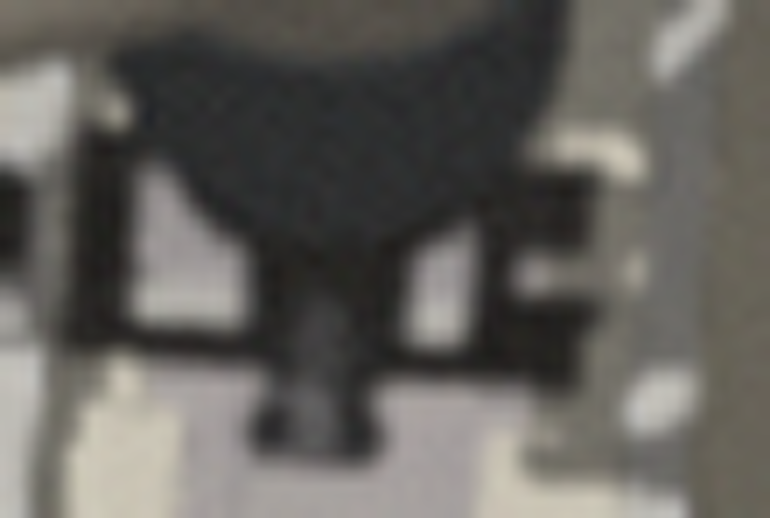

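View pics/s7z.png

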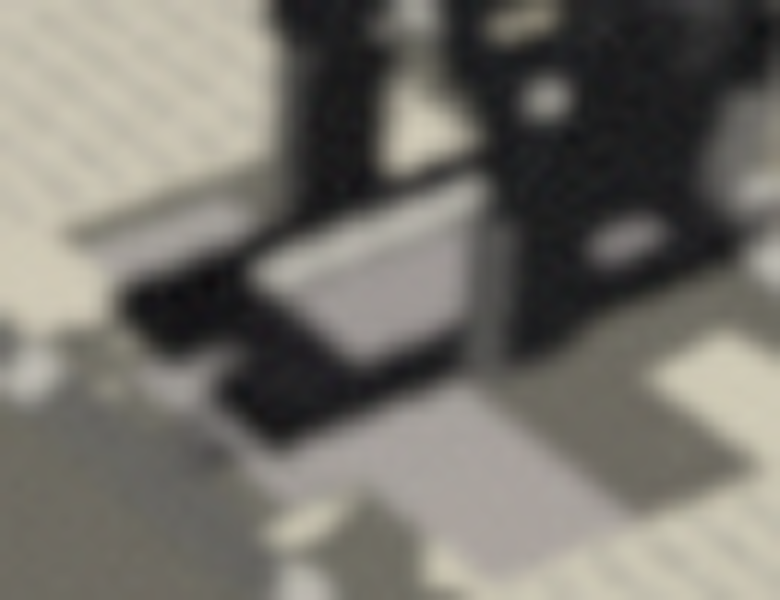

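```bash
python3 - <<'E'
from h import *
np.set_printoptions(precision=4,suppress=True)
tz=lambda u:cr(u,14,285,195)
sc=np.array([.5988,.0200]); a=np.radians(-4.5); ex=np.array([np.cos(a),np.sin(a)]); ey=np.array([-ex[1],ex[0]])
def loc(P,o=sc): d=P[:2]-o; return np.array([d@ex,d@ey])*1e3
for nm,u in dict(nb=(512,274),ne=(585,280),LR=(573,385),UR=(598,180),LL=(68,340),UL=(85,125)).items(): print(nm,loc(plane('top',tz(u),.0899)))
for z in(.063,.067,.07,.074): print('pin',z,loc(plane('top',tz((571,309)),z)))
i=cv2.imread('pics/top0.png');g=cv2.cvtColor(i,cv2.COLOR_BGR2GRAY)
print(g[212:223,318:334])
E
```

```text
nb [  0.4118 -35.1976]
ne [  0.3062 -50.6149]
LR [-22.4045 -49.7625]
UR [ 22.0676 -51.7612]
LL [-20.9462  56.7619]
UL [25.6057 57.1557]
pin 0.063 [ -0.2473 -48.1361]
pin 0.067 [ -1.1252 -48.1364]
pin 0.07 [ -1.7836 -48.1366]
pin 0.074 [ -2.6614 -48.1369]
[[151 150 150 148 149 162 181 185 183 184 183 184 183 177 173 172]
 [153 149 153 147 153 165 180 185 183 184 185 182 177 174 174 174]
 [151 149 152 152 152 162 179 184 185 183 181 183 172 170 173 174]
 [151 149 149 150 145 142 158 165 159 154 160 173 170 171 175 174]
 [151 152 151 149 137 102 109 128 109  96 121 162 177 176 174 173]
 [150 151 151 149 130  96  95 108  86  81 121 158 176 174 175 175]
 [150 150 151 146 140 131 134 138 130 132 161 175 174 173 174 177]
 [151 152 149 150 153 170 179 178 176 171 180 184 176 172 175 179]
 [152 150 149 151 159 177 185 186 184 181 186 184 181 171 175 178]
 [151 151 151 151 157 177 186 185 185 183 184 183 180 174 176 173]
 [153 149 149 149 159 179 185 183 184 184 184 183 178 176 174 171]]
```

Request:
{"method": "arm_command", "body": {
  "steps": [
    {"translation": [-0.001, -0.001, -0.003], "roll": 0, "gripper": 0.3},
    {"translation": [0, 0, -0.003], "roll": 0, "gripper": 0.3},
    {"translation": [0, 0, -0.002], "roll": 0, "gripper": 0.3},
    {"translation": [0, 0, 0], "roll": 0, "gripper": 0.3}
  ]
}}

```text
time: 9.85
eef_pos: [0.5986, 0.0178, 0.0908]
eef_rot: [-0.04, 0.015, 0.708, -0.705]
force: [0.2, -0.2, -0.8]
opening: 0.0487
```

```bash
python3 -c "
from h import *;st()"
```

```text
t 9.85 pos [0.5986 0.0178 0.0908] yaw 175.52 down [-0.036  0.005 -0.999] F [ 0.23 -0.21 -0.85] tq [ 0.04 -0.14 -0.04] op 0.0487 q [ 0.28  0.46  0.01 -0.02 -1.15 -0.35]
```

Request:
{"method": "arm_command", "body": {
  "steps": [
    {"translation": [-0.0005, 0, -0.002], "roll": 0, "gripper": 0.3},
    {"translation": [0, 0, -0.002], "roll": 0, "gripper": 0.3},
    {"translation": [0, 0, 0], "roll": 0, "gripper": 0.3}
  ]
}}

```text
time: 10.15
eef_pos: [0.5981, 0.0178, 0.0865]
eef_rot: [-0.04, 0.015, 0.708, -0.705]
force: [-0.1, 0.1, -1.4]
opening: 0.0488
```

```bash
python3 -c "
from h import *;st()"
```

```text
t 10.15 pos [0.5981 0.0178 0.0865] yaw 175.52 down [-0.036  0.005 -0.999] F [-0.12  0.11 -1.42] tq [-0.02 -0.09 -0.01] op 0.0488 q [ 0.28  0.47  0.   -0.02 -1.14 -0.35]
```

Request:
{"method": "arm_command", "body": {
  "steps": [
    {"translation": [0, 0, -0.002], "roll": 0, "gripper": 0.3},
    {"translation": [0, 0, -0.002], "roll": 0, "gripper": 0.3},
    {"translation": [0, 0, 0], "roll": 0, "gripper": 0.3}
  ]
}}

```text
time: 10.45
eef_pos: [0.5978, 0.0178, 0.0821]
eef_rot: [-0.041, 0.015, 0.708, -0.705]
force: [0.7, 0.2, -2.4]
opening: 0.0487
```

```bash
python3 -c "
from h import *;st()"
```

```text
t 10.45 pos [0.5978 0.0178 0.0821] yaw 175.52 down [-0.037  0.005 -0.999] F [ 0.71  0.21 -2.4 ] tq [-0.04 -0.13 -0.  ] op 0.0487 q [ 0.28  0.47 -0.01 -0.02 -1.13 -0.35]
```

Request:
{"method": "arm_command", "body": {
  "steps": [
    {"translation": [0.0002, 0, -0.0015], "roll": 0, "gripper": 0.3},
    {"translation": [0, 0, -0.0015], "roll": 0, "gripper": 0.3},
    {"translation": [0, 0, 0], "roll": 0, "gripper": 0.3}
  ]
}}

```text
time: 10.75
eef_pos: [0.5979, 0.0178, 0.0794]
eef_rot: [-0.041, 0.015, 0.708, -0.705]
force: [-1.0, -0.4, 1.6]
opening: 0.0488
```

```bash
python3 -c "
from h import *;st()"
```

```text
t 10.75 pos [0.5979 0.0178 0.0794] yaw 175.52 down [-0.037  0.005 -0.999] F [-0.98 -0.38  1.59] tq [ 0.    0.39 -0.09] op 0.0488 q [ 0.28  0.47 -0.01 -0.02 -1.12 -0.35]
```

Request:
{"method": "arm_command", "body": {
  "steps": [
    {"translation": [0, 0, -0.0008], "roll": 0, "gripper": 0.3},
    {"translation": [0, 0, -0.0005], "roll": 0, "gripper": 0.3},
    {"translation": [0, 0, -0.0005], "roll": 0, "gripper": 0.3}
  ]
}}

```text
time: 11.05
eef_pos: [0.5979, 0.0178, 0.0792]
eef_rot: [-0.04, 0.015, 0.708, -0.705]
force: [-3.4, 1.6, 4.8]
opening: 0.0489
```

```bash
python3 -c "
from h import *;st()"
```

```text
t 11.05 pos [0.5979 0.0178 0.0792] yaw 175.54 down [-0.036  0.005 -0.999] F [-3.41  1.55  4.83] tq [ 0.14  1.07 -0.09] op 0.0489 q [ 0.28  0.47 -0.01 -0.02 -1.12 -0.35]
```

Request:
{"method": "arm_command", "body": {
  "steps": [
    {"translation": [0, 0, 0.0006], "roll": 0, "gripper": 0.3},
    {"translation": [-0.0001, -0.001, 0], "roll": 0, "gripper": 0.3},
    {"translation": [-0.0001, -0.001, 0], "roll": 0, "gripper": 0.3}
  ]
}}

```text
time: 11.35
eef_pos: [0.5978, 0.0164, 0.0793]
eef_rot: [-0.04, 0.015, 0.708, -0.705]
force: [-2.9, 2.9, 2.3]
opening: 0.0492
```

```bash
python3 -c "
from h import *;st()
from bench import snapshot
t=snapshot('top')['pixels'];s=snapshot('scene')['pixels']
st()
cv2.imwrite('pics/t8z.png',cv2.resize(t[195:232,285:340],None,fx=14,fy=14,interpolation=2))
cv2.imwrite('pics/s8z.png',cv2.resize(s[222:272,310:375],None,fx=12,fy=12,interpolation=2))
"
```

```text
t 11.35 pos [0.5978 0.0164 0.0793] yaw 175.54 down [-0.036  0.006 -0.999] F [-2.88  2.88  2.3 ] tq [ 0.88  0.59 -0.02] op 0.0492 q [ 0.28  0.47 -0.01 -0.02 -1.12 -0.35]
t 11.45 pos [0.5978 0.0163 0.0794] yaw 175.53 down [-0.035  0.006 -0.999] F [-1.03  1.87  0.78] tq [ 0.71  0.44 -0.05] op 0.0488 q [ 0.28  0.47 -0.01 -0.02 -1.12 -0.35]
```

View pics/t8z.png

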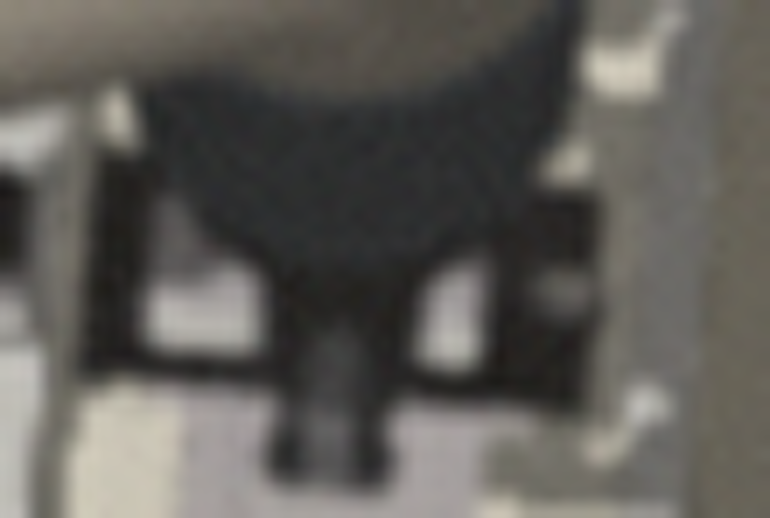

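View pics/s8z.png

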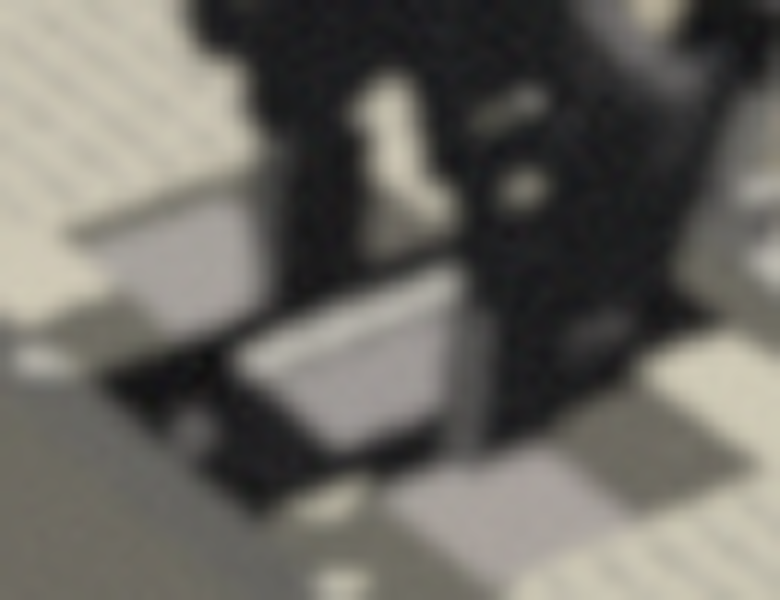

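Request:
{"method": "arm_command", "body": {
  "steps": [
    {"translation": [0, 0, 0.0008], "roll": 0, "gripper": 0.3},
    {"translation": [-0.0001, -0.001, 0], "roll": 0, "gripper": 0.3},
    {"translation": [-0.0001, -0.001, 0], "roll": 0, "gripper": 0.3}
  ]
}}

```text
time: 11.75
eef_pos: [0.5976, 0.0142, 0.0796]
eef_rot: [-0.04, 0.015, 0.708, -0.705]
force: [-0.2, 1.3, 0.2]
opening: 0.0488
```

```bash
python3 -c "
from h import *;st()"
```

```text
t 11.75 pos [0.5976 0.0142 0.0796] yaw 175.54 down [-0.036  0.006 -0.999] F [-0.17  1.27  0.19] tq [ 0.4   0.24 -0.02] op 0.0488 q [ 0.28  0.47 -0.01 -0.02 -1.12 -0.35]
```

Request:
{"method": "arm_command", "body": {
  "steps": [
    {"translation": [-0.0001, -0.001, 0], "roll": 0, "gripper": 0.3},
    {"translation": [-0.0001, -0.001, 0], "roll": 0, "gripper": 0.3}
  ]
}}

```text
time: 11.95
eef_pos: [0.5974, 0.012, 0.0796]
eef_rot: [-0.04, 0.015, 0.708, -0.705]
force: [-1.6, 1.2, 0.9]
opening: 0.049
```

```bash
python3 -c "
from h import *;st()"
```

```text
t 11.95 pos [0.5974 0.012  0.0796] yaw 175.54 down [-0.036  0.006 -0.999] F [-1.62  1.24  0.91] tq [ 0.45  0.31 -0.1 ] op 0.049 q [ 0.27  0.47 -0.01 -0.02 -1.12 -0.34]
```

Request:
{"method": "arm_command", "body": {
  "steps": [
    {"translation": [0, -0.001, 0], "roll": 0, "gripper": 0.3}
  ]
}}

```text
time: 12.05
eef_pos: [0.5974, 0.0112, 0.0795]
eef_rot: [-0.04, 0.015, 0.708, -0.705]
force: [-0.7, 5.8, 1.5]
opening: 0.049
```

Request:
{"method": "arm_command", "body": {
  "steps": [
    {"translation": [0, -0.001, 0], "roll": 0, "gripper": 0.3}
  ]
}}

```text
time: 12.15
eef_pos: [0.5975, 0.0112, 0.0795]
eef_rot: [-0.04, 0.015, 0.709, -0.704]
force: [-2.8, 5.9, 1.1]
opening: 0.0486
```

Request:
{"method": "arm_command", "body": {
  "steps": [
    {"translation": [0, -0.0008, 0], "roll": 0, "gripper": 0.3},
    {"translation": [0, -0.0008, 0], "roll": 0, "gripper": 0.3}
  ]
}}

```text
time: 12.35
eef_pos: [0.5974, 0.0112, 0.0796]
eef_rot: [-0.04, 0.015, 0.71, -0.703]
force: [-1.3, 5.8, 1.5]
opening: 0.0488
```

```bash
python3 -c "
from h import *;st()
from bench import snapshot
t=snapshot('top')['pixels'];s=snapshot('scene')['pixels']
st()
cv2.imwrite('pics/t9z.png',cv2.resize(t[195:232,285:340],None,fx=14,fy=14,interpolation=2))
cv2.imwrite('pics/s9z.png',cv2.resize(s[222:272,310:375],None,fx=12,fy=12,interpolation=2))
"
```

```text
t 12.35 pos [0.5974 0.0112 0.0796] yaw 175.51 down [-0.035  0.011 -0.999] F [-1.25  5.75  1.51] tq [ 1.47  0.56 -0.16] op 0.0488 q [ 0.27  0.47 -0.01 -0.02 -1.12 -0.34]
t 12.45 pos [0.5974 0.0112 0.0797] yaw 175.51 down [-0.035  0.011 -0.999] F [-2.5   4.62  1.68] tq [ 1.64  0.54 -0.17] op 0.0486 q [ 0.27  0.47 -0.01 -0.02 -1.12 -0.34]
```

View pics/t9z.png

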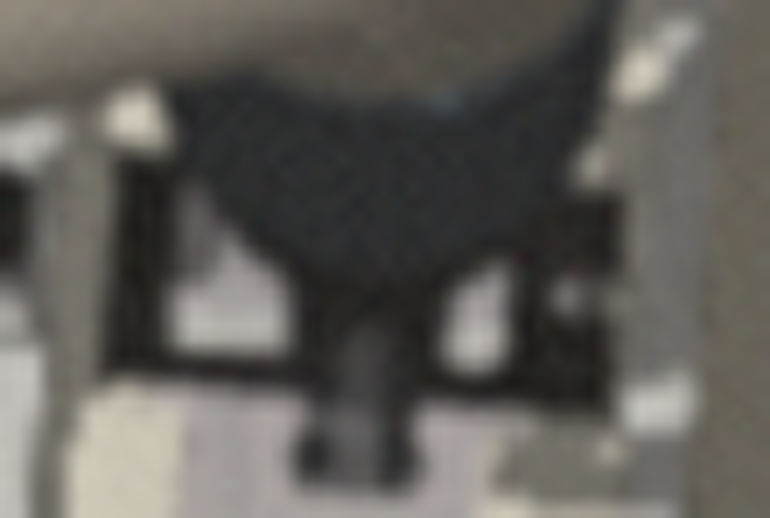

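View pics/s9z.png

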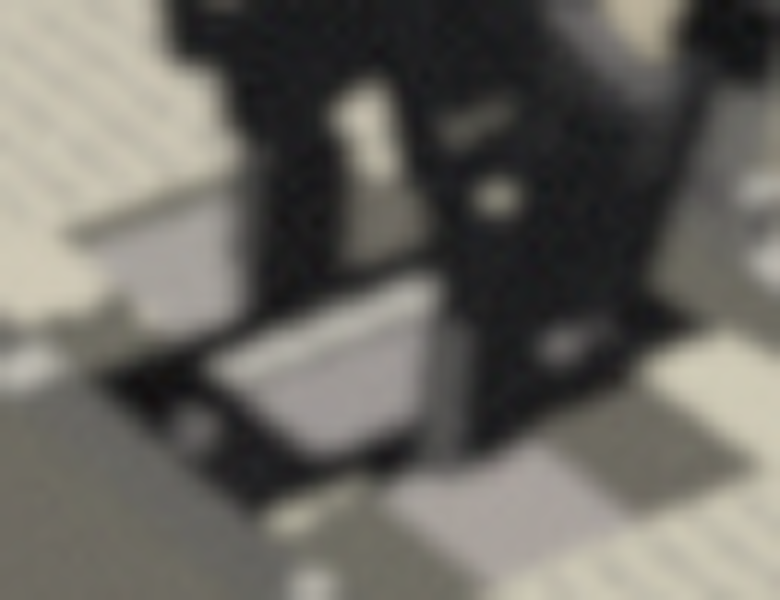

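```bash
python3 - <<'E'
from h import *
np.set_printoptions(precision=4,suppress=True)
tz=lambda u:cr(u,14,285,195)
sc=np.array([.5988,.0200]); a=np.radians(-4.5); ex=np.array([np.cos(a),np.sin(a)]); ey=np.array([-ex[1],ex[0]])
def loc(P,o=sc): d=P[:2]-o; return np.array([d@ex,d@ey])*1e3
for nm,u in dict(end8=(598,250),L8=(88,250),end9=(617,250),L9=(110,250),pin8=(565,293),pin9=(570,293)).items(): print(nm,loc(plane('top',tz(u),.07)),loc(plane('top',tz(u),.074)))
print(loc(np.array([.5978,.0164])),loc(np.array([.5974,.0112])))
E
python3 - <<'E'
import cv2,sys
sys.path.insert(0,'.')
from bench import snapshot
t=snapshot('top')['pixels']
cv2.imwrite('pics/t10.png',cv2.resize(t[200:230,312:342],None,fx=20,fy=20,interpolation=0))
print(t[207:226,318:336].mean(2).astype(int))
E
```

```text
end8 [ 11.4926 -52.9235] [ 10.5839 -52.9126]
L8 [ 3.1155 55.423 ] [ 2.2262 55.1814]
end9 [ 11.8048 -56.9607] [ 10.8953 -56.9404]
L9 [ 3.4768 50.75  ] [ 2.5867 50.5194]
pin8 [  1.5945 -46.6057] [  0.7087 -46.6095]
pin9 [  1.6765 -47.667 ] [  0.7906 -47.6683]
[-0.7145 -3.6674] [-0.7052 -8.8827]
[[ 46  48  41  46  44  44  40  65  99 125 107 102 106  99 102 102 104 104]
 [ 46  44  46  46  46  46  41  52  74  85  79  87  98 100 104 104 107 105]
 [ 45  48  46  42  44  42  41  40  46  43  47  71 101 107 101 106 104 101]
 [ 45  47  48  43  44  40  39  40  42  35  37  65 104 108 105 105 104 101]
 [ 43  44  45  42  39  45  40  38  38  35  39  70 105 109 106 105 104  99]
 [ 42  39  40  39  40  40  42  42  44  36  42  72 106 111 108 105 103 100]
 [ 39  50  63  51  37  41  40  43  40  38  39  69 108 109 105 106 103  96]
 [ 58  86 102  69  40  41  46  53  51  49  57  76 101 108 105 105 102  95]
 [107 126 128  79  41  44  65  91  78  68  80  89  97 106 108 105 101  93]
 [145 151 133  78  41  44  73 102  86  72  91 104 103 105 104 106 102  92]
 [156 159 136  73  34  40  55  78  63  58  79 100 103 102 107 107 101  95]
 [163 169 148  78  35  33  37  40  44  42  61  92 100 102 107 106 103  95]
 [177 174 145  73  34  34  33  35  34  36  56  88 101 104 107 108 107  98]
 [153 149 116  59  33  33  36  38  36  34  56  89 102 104 106 109 107  98]
 [ 98  94  68  40  32  34  38  38  33  36  55  93 107 111 124 132 118  99]
 [ 44  39  34  30  32  34  31  38  33  31  62 107 137 144 156 164 133 100]
 [ 56  60  56  54  46  44  36  37  38  39  71 131 175 184 185 179 144 104]
 [115 114 111 108 100  79  64  67  65  60  79 138 186 190 186 172 133 101]
 [156 151 148 140 132 110  98  95  95  96 100 134 167 166 162 148 112  95]]
```

View pics/t10.png

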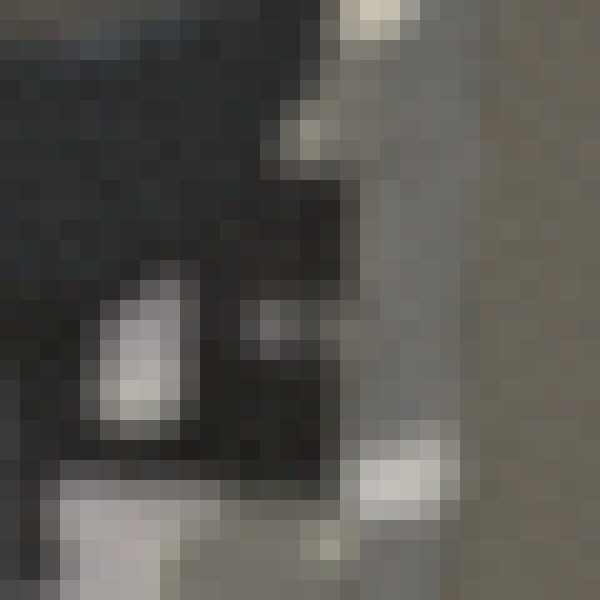

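Request:
{"method": "arm_command", "body": {
  "steps": [
    {"translation": [0, -0.0008, -0.001], "roll": 0, "gripper": 0.3},
    {"translation": [0, -0.001, -0.0012], "roll": 0, "gripper": 0.3},
    {"translation": [0, -0.001, -0.0012], "roll": 0, "gripper": 0.3}
  ],
  "newtons": 20
}}

```text
time: 12.8
eef_pos: [0.5975, 0.0112, 0.0792]
eef_rot: [-0.039, 0.016, 0.711, -0.702]
force: [-5.1, 7.0, 8.2]
opening: 0.0488
```

```bash
python3 -c "
from h import *;st()"
```

```text
t 12.8 pos [0.5975 0.0112 0.0792] yaw 175.56 down [-0.033  0.015 -0.999] F [-5.06  7.    8.16] tq [ 2.05  1.78 -0.21] op 0.0488 q [ 0.27  0.47 -0.01 -0.03 -1.12 -0.33]
```

Request:
{"method": "arm_command", "body": {
  "steps": [
    {"translation": [0, 0, 0], "roll": 0, "gripper": 0.3},
    {"translation": [0, 0, 0], "roll": 0, "gripper": 0.64},
    {"translation": [0, 0, 0], "roll": 0, "gripper": 0.64},
    {"translation": [0, 0, 0], "roll": 0, "gripper": 0.64}
  ]
}}

```text
time: 13.2
eef_pos: [0.5984, 0.0102, 0.0802]
eef_rot: [-0.038, 0.016, 0.711, -0.702]
force: [-0.6, 0.0, 0.3]
opening: 0.0547
```

```bash
python3 -c "
from h import *;st()
from bench import snapshot
t=snapshot('top')['pixels'];s=snapshot('scene')['pixels']
cv2.imwrite('pics/t11z.png',cv2.resize(t[195:232,285:340],None,fx=14,fy=14,interpolation=2))
cv2.imwrite('pics/s11z.png',cv2.resize(s[222:272,310:375],None,fx=12,fy=12,interpolation=2))
"
```

```text
t 13.2 pos [0.5984 0.0102 0.0802] yaw 175.6 down [-0.03   0.014 -0.999] F [-0.56  0.03  0.27] tq [-0.04 -0.09  0.02] op 0.0547 q [ 0.27  0.47 -0.01 -0.02 -1.12 -0.33]
```

View pics/t11z.png

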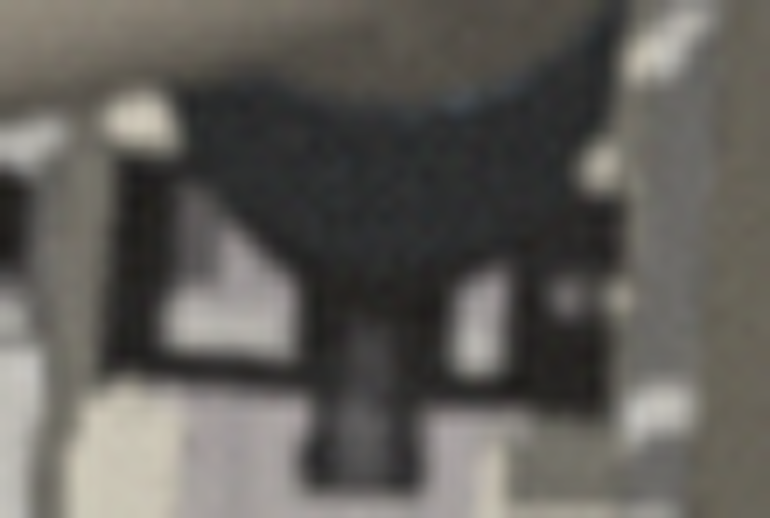

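View pics/s11z.png

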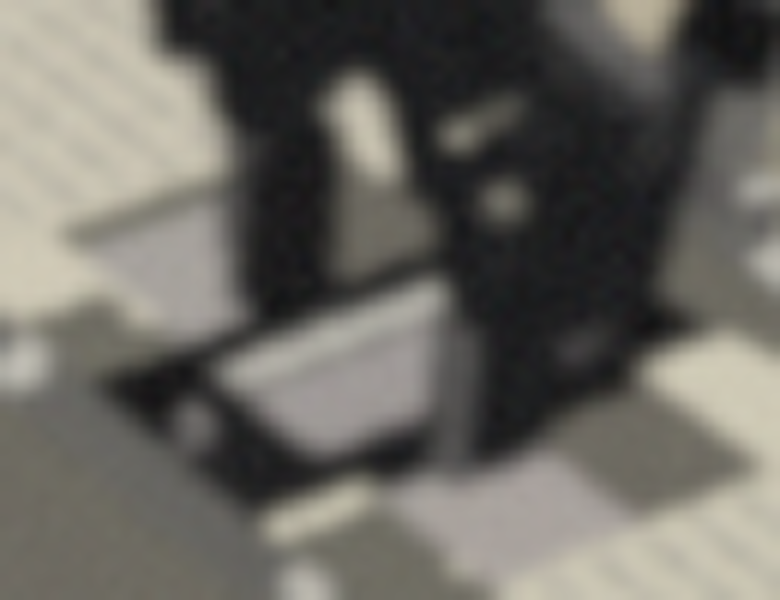

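Request:
{"method": "arm_command", "body": {
  "steps": [
    {"translation": [0, 0, -0.0006], "roll": 0, "gripper": 0.64},
    {"translation": [0, 0, 0], "roll": 0, "gripper": 0.5},
    {"translation": [0, 0, 0], "roll": 0, "gripper": 0.5},
    {"translation": [0, 0, 0], "roll": 0, "gripper": 0.5}
  ],
  "newtons": 20
}}

```text
time: 13.7
eef_pos: [0.5981, 0.01, 0.0795]
eef_rot: [-0.039, 0.016, 0.711, -0.702]
force: [-1.3, 0.3, 0.3]
opening: 0.0494
```

Request:
{"method": "arm_command", "body": {
  "steps": [
    {"translation": [0, -0.001, 0], "roll": 0, "gripper": 0.5},
    {"translation": [0, -0.001, 0], "roll": 0, "gripper": 0.5}
  ]
}}

```text
time: 13.9
eef_pos: [0.598, 0.0097, 0.0794]
eef_rot: [-0.039, 0.016, 0.712, -0.701]
force: [-2.4, 5.1, 2.0]
opening: 0.049
```

```bash
python3 -c "
from h import *;st()"
```

```text
t 13.9 pos [0.598  0.0097 0.0794] yaw 175.56 down [-0.031  0.017 -0.999] F [-2.42  5.06  2.03] tq [ 1.89  0.5  -0.1 ] op 0.049 q [ 0.26  0.47 -0.01 -0.03 -1.12 -0.33]
```

Request:
{"method": "arm_command", "body": {
  "steps": [
    {"translation": [0, -0.001, -0.0004], "roll": 0, "gripper": 0.5},
    {"translation": [0, -0.001, -0.0004], "roll": 0, "gripper": 0.5},
    {"translation": [0, -0.0008, 0], "roll": 0, "gripper": 0.5}
  ]
}}

```text
time: 14.2
eef_pos: [0.598, 0.0096, 0.0795]
eef_rot: [-0.038, 0.017, 0.714, -0.699]
force: [-0.4, 4.9, 0.7]
opening: 0.049
```

```bash
python3 -c "
from h import *;st()"
```

```text
t 14.2 pos [0.598  0.0096 0.0795] yaw 175.59 down [-0.03   0.021 -0.999] F [-0.41  4.87  0.74] tq [ 1.4   0.29 -0.07] op 0.049 q [ 0.26  0.47 -0.01 -0.03 -1.12 -0.32]
```

Request:
{"method": "arm_command", "body": {
  "steps": [
    {"translation": [0, 0, 0], "roll": 0, "gripper": 0.5},
    {"translation": [0, 0, 0], "roll": 0, "gripper": 0.78},
    {"translation": [0, 0, 0], "roll": 0, "gripper": 0.78},
    {"translation": [0, 0, 0], "roll": 0, "gripper": 0.78},
    {"translation": [0, 0, 0.004], "roll": 0, "gripper": 0.78},
    {"translation": [0, 0, 0.01], "roll": 0, "gripper": 0.78},
    {"translation": [0, 0, 0.02], "roll": 0, "gripper": 0.78},
    {"translation": [0, 0, 0.03], "roll": 0, "gripper": 0.78},
    {"translation": [0, 0, 0.03], "roll": 0, "gripper": 0.5},
    {"translation": [0, 0, 0.02], "roll": 0, "gripper": 0.2}
  ]
}}

```text
time: 15.2
eef_pos: [0.5961, 0.0066, 0.1971]
eef_rot: [-0.04, 0.015, 0.712, -0.701]
force: [0.4, 0.5, 0.2]
opening: 0.0382
```

Request:
{"method": "arm_command", "body": {
  "steps": [
    {"translation": [-0.03, 0, 0.03], "roll": 0, "gripper": 0},
    {"translation": [-0.04, 0, 0.02], "roll": 0, "gripper": 0},
    {"translation": [-0.04, 0, 0], "roll": 0, "gripper": 0},
    {"translation": [-0.04, 0, 0], "roll": 0, "gripper": 0},
    {"translation": [0, 0, 0], "roll": 0, "gripper": 0}
  ]
}}

```text
time: 15.7
eef_pos: [0.4432, 0.0053, 0.2562]
eef_rot: [-0.036, 0.019, 0.712, -0.701]
force: [0.4, 1.3, 0.1]
opening: 0.0004
```

```bash
python3 -c "
from h import *;st()
from bench import snapshot
t=snapshot('top')['pixels'];s=snapshot('scene')['pixels']
cv2.imwrite('pics/t12f.png',t);cv2.imwrite('pics/s12f.png',s)
cv2.imwrite('pics/t12z.png',cv2.resize(t[185:242,275:345],None,fx=10,fy=10,interpolation=2))
cv2.imwrite('pics/s12z.png',cv2.resize(s[205:272,305:395],None,fx=8,fy=8,interpolation=2))
"
```

```text
t 15.7 pos [0.4432 0.0053 0.2562] yaw 175.53 down [-0.023  0.017 -1.   ] F [0.35 1.31 0.08] tq [-0.05 -0.16 -0.01] op 0.0004 q [ 0.35  0.06 -0.1  -0.02 -1.43 -0.42]
```

View pics/t12z.png

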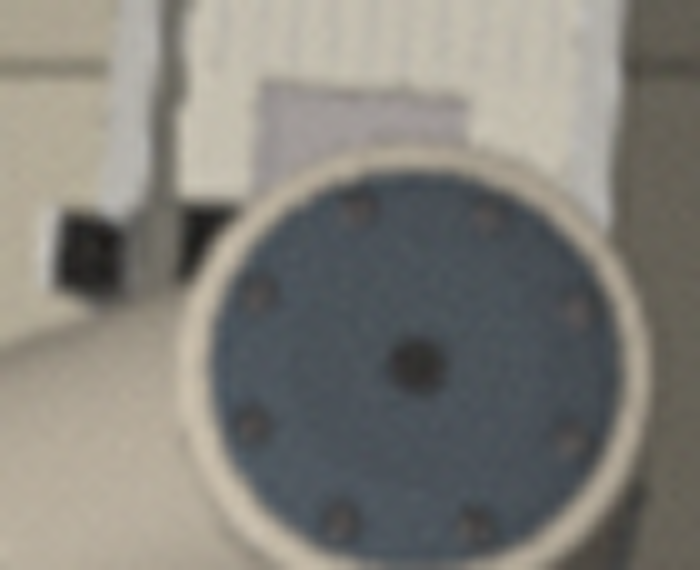

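View pics/s12z.png

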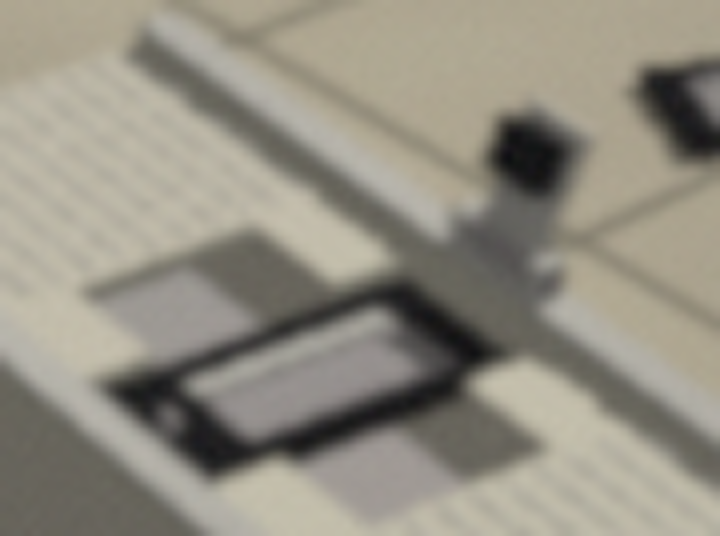

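```bash
python3 - <<'E'
from h import *
np.set_printoptions(precision=4,suppress=True)
tz=lambda u:cr(u,10,275,185); sz=lambda u:cr(u,8,305,205)
sc=np.array([.5988,.0200]); a=np.radians(-4.5); ex=np.array([np.cos(a),np.sin(a)]); ey=np.array([-ex[1],ex[0]])
def loc(P,o=sc): d=P[:2]-o; return np.array([d@ex,d@ey])*1e3
X,r=tri(tz((92,250)),sz((527,155))); print('pad',X,r,loc(X))
print('hinge',sc+.07*ey)
for l in [(0,125),(0,115),(0,95),(0,70),(0,42)]: print(l,sc+ex*l[0]/1e3+ey*l[1]/1e3)
print('jar',plane('top',(214,178),.1),'grater',plane('top',(208,246),.007))
E
```

```text
pad [0.6043 0.0931 0.1139] 0.0008329684672371481 [-0.3004 73.3368]
hinge [0.6043 0.0898]
(0, 125) [0.6086 0.1446]
(0, 115) [0.6078 0.1346]
(0, 95) [0.6063 0.1147]
(0, 70) [0.6043 0.0898]
(0, 42) [0.6021 0.0619]
jar [0.7042 0.3021 0.1   ] grater [0.5156 0.3301 0.007 ]
```

Request:
{"method": "arm_command", "body": {
  "steps": [
    {"translation": [0.02, 0.02, 0], "roll": 0, "gripper": 0},
    {"translation": [0.03, 0.025, 0], "roll": 0, "gripper": 0},
    {"translation": [0.03, 0.025, 0], "roll": 0, "gripper": 0},
    {"translation": [0.03, 0.025, 0], "roll": 0, "gripper": 0},
    {"translation": [0.03, 0.025, 0], "roll": 0, "gripper": 0},
    {"translation": [0.02, 0.02, 0], "roll": 0, "gripper": 0},
    {"translation": [0, 0, 0], "roll": 0, "gripper": 0}
  ]
}}

```text
time: 16.5
eef_pos: [0.618, 0.151, 0.254]
eef_rot: [-0.037, 0.021, 0.711, -0.702]
force: [0.7, -0.1, -0.2]
opening: -0.0002
```

```bash
python3 -c "
from h import *;st()"
```

```text
t 16.5 pos [0.618 0.151 0.254] yaw 175.33 down [-0.021  0.014 -1.   ] F [ 0.74 -0.12 -0.23] tq [-0.02 -0.11 -0.06] op -0.0002 q [ 0.47  0.44  0.4  -0.02 -1.54 -0.55]
```

Request:
{"method": "arm_command", "body": {
  "steps": [
    {"translation": [-0.005, 0.003, -0.02], "roll": 0, "gripper": 0},
    {"translation": [-0.003, 0, -0.03], "roll": 0, "gripper": 0},
    {"translation": [0, 0, -0.03], "roll": 0, "gripper": 0},
    {"translation": [0, 0, -0.025], "roll": 0, "gripper": 0},
    {"translation": [0, 0, -0.015], "roll": 0, "gripper": 0},
    {"translation": [0, 0, -0.004], "roll": 0, "gripper": 0},
    {"translation": [0, 0, 0], "roll": 0, "gripper": 0}
  ]
}}

```text
time: 17.2
eef_pos: [0.6145, 0.1529, 0.1225]
eef_rot: [-0.038, 0.022, 0.71, -0.703]
force: [-0.6, -0.3, 0.5]
opening: -0.0004
```

```bash
python3 -c "
from h import *;st()
from bench import snapshot
s=snapshot('scene')['pixels']
cv2.imwrite('pics/s13z.png',cv2.resize(s[165:272,305:435],None,fx=5.5,fy=5.5,interpolation=2))
"
```

```text
t 17.2 pos [0.6145 0.1529 0.1225] yaw 175.21 down [-0.022  0.011 -1.   ] F [-0.6  -0.29  0.46] tq [ 0.03 -0.08  0.03] op -0.0004 q [ 0.48  0.49  0.14 -0.02 -1.24 -0.56]
```

View pics/s13z.png

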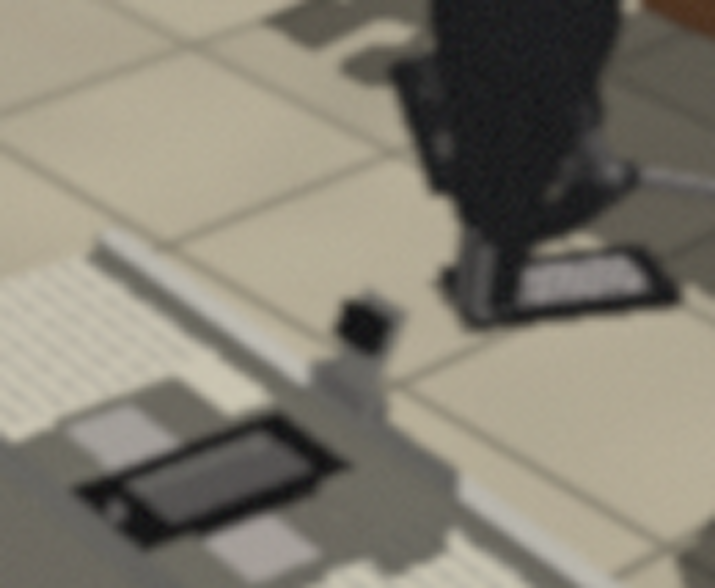

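Request:
{"method": "arm_command", "body": {
  "steps": [
    {"translation": [-0.005, -0.01, 0], "roll": 0, "gripper": 0},
    {"translation": [-0.002, -0.01, 0], "roll": 0, "gripper": 0},
    {"translation": [-0.001, -0.008, 0], "roll": 0, "gripper": 0},
    {"translation": [-0.001, -0.008, 0], "roll": 0, "gripper": 0},
    {"translation": [-0.001, -0.008, 0], "roll": 0, "gripper": 0}
  ]
}}

```text
time: 17.75
eef_pos: [0.6064, 0.1066, 0.1276]
eef_rot: [-0.034, 0.024, 0.711, -0.701]
force: [0.5, 1.4, 1.5]
opening: 0.0004
```

```bash
python3 -c "
from h import *;st()
from bench import snapshot
s=snapshot('scene')['pixels']
cv2.imwrite('pics/s14z.png',cv2.resize(s[165:272,305:435],None,fx=5.5,fy=5.5,interpolation=2))
"
```

```text
t 17.75 pos [0.6064 0.1066 0.1276] yaw 175.26 down [-0.013  0.015 -1.   ] F [0.55 1.37 1.48] tq [ 0.55 -0.17 -0.06] op 0.0004 q [ 0.42  0.45  0.09 -0.02 -1.22 -0.49]
```

View pics/s14z.png

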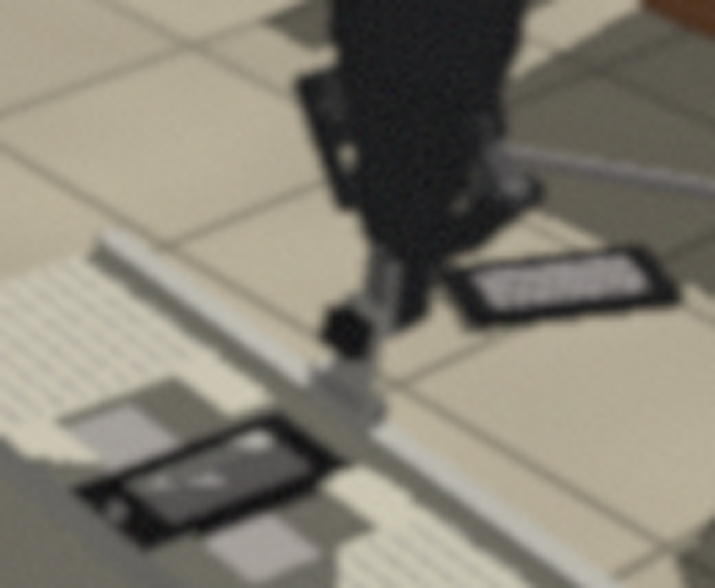

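Request:
{"method": "arm_command", "body": {
  "steps": [
    {"translation": [-0.001, -0.008, -0.001], "roll": 0, "gripper": 0},
    {"translation": [-0.001, -0.008, -0.002], "roll": 0, "gripper": 0},
    {"translation": [-0.001, -0.008, -0.002], "roll": 0, "gripper": 0}
  ]
}}

```text
time: 18.1
eef_pos: [0.6038, 0.0808, 0.1234]
eef_rot: [-0.033, 0.025, 0.712, -0.701]
force: [0.4, 2.0, -0.1]
opening: -0.0002
```

```bash
python3 -c "
from h import *;st()
from bench import snapshot
s=snapshot('scene')['pixels']
cv2.imwrite('pics/s15z.png',cv2.resize(s[165:272,305:435],None,fx=5.5,fy=5.5,interpolation=2))
"
```

```text
t 18.1 pos [0.6038 0.0808 0.1234] yaw 175.26 down [-0.011  0.016 -1.   ] F [ 0.39  2.01 -0.13] tq [ 0.79 -0.15  0.03] op -0.0002 q [ 0.38  0.44  0.06 -0.02 -1.2  -0.45]
```

View pics/s15z.png

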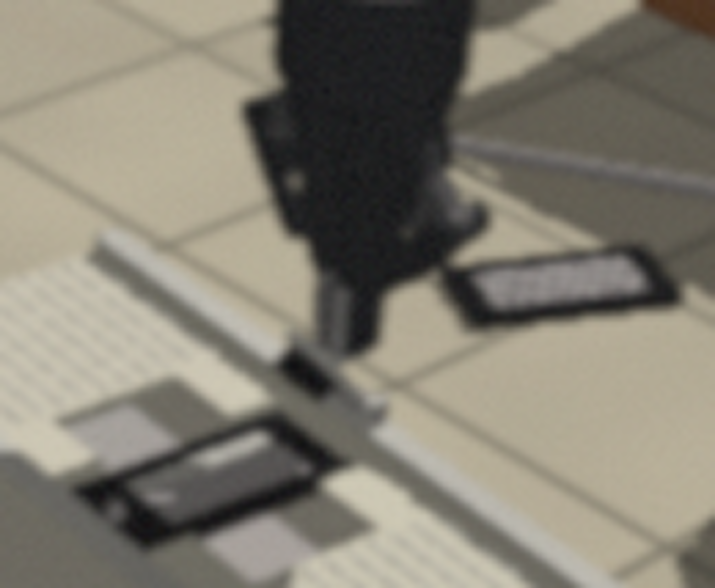

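Request:
{"method": "arm_command", "body": {
  "steps": [
    {"translation": [-0.0005, -0.007, -0.001], "roll": 0, "gripper": 0},
    {"translation": [-0.0005, -0.007, -0.002], "roll": 0, "gripper": 0},
    {"translation": [0, -0.006, -0.003], "roll": 0, "gripper": 0},
    {"translation": [0, -0.002, -0.003], "roll": 0, "gripper": 0}
  ]
}}

```text
time: 18.55
eef_pos: [0.6018, 0.055, 0.1129]
eef_rot: [-0.035, 0.025, 0.711, -0.702]
force: [-0.6, 0.8, 0.9]
opening: 0.0001
```

```bash
python3 -c "
from h import *;st()"
```

```text
t 18.55 pos [0.6018 0.055  0.1129] yaw 175.2 down [-0.013  0.014 -1.   ] F [-0.6   0.8   0.93] tq [ 0.27 -0.06 -0.03] op 0.0001 q [ 0.34  0.44  0.03 -0.02 -1.17 -0.42]
```

Now I'll press it down gently, with the tips expected at z of about 0.0865 (TCP about 0.1035).

Request:
{"method": "arm_command", "body": {
  "steps": [
    {"translation": [0, 0, -0.003], "roll": 0, "gripper": 0},
    {"translation": [0, 0, -0.003], "roll": 0, "gripper": 0},
    {"translation": [0, 0, -0.002], "roll": 0, "gripper": 0}
  ]
}}

```text
time: 18.85
eef_pos: [0.6016, 0.0535, 0.1038]
eef_rot: [-0.035, 0.025, 0.711, -0.702]
force: [0.2, 0.5, 1.0]
opening: -0.0001
```

```bash
python3 -c "
from h import *;st()
from bench import snapshot
s=snapshot('scene')['pixels']
cv2.imwrite('pics/s16z.png',cv2.resize(s[165:272,305:435],None,fx=5.5,fy=5.5,interpolation=2))
"
```

```text
t 18.85 pos [0.6016 0.0535 0.1038] yaw 175.17 down [-0.015  0.012 -1.   ] F [0.16 0.52 0.96] tq [-0.18 -0.12  0.02] op -0.0001 q [ 0.34  0.45  0.02 -0.02 -1.15 -0.41]
```

View pics/s16z.png

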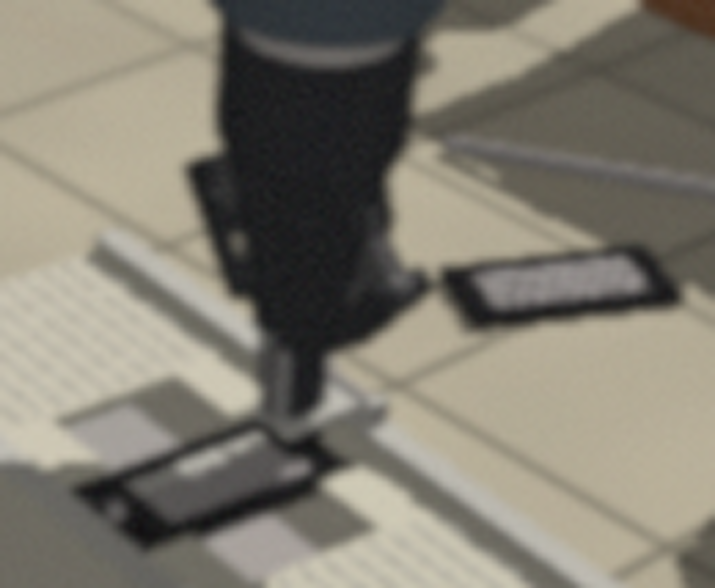

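Request:
{"method": "arm_command", "body": {
  "steps": [
    {"translation": [0, 0, -0.001], "roll": 0, "gripper": 0},
    {"translation": [0, 0, -0.001], "roll": 0, "gripper": 0}
  ]
}}

```text
time: 19.1
eef_pos: [0.6018, 0.0535, 0.1035]
eef_rot: [-0.034, 0.024, 0.71, -0.703]
force: [-3.7, -0.1, 8.3]
opening: 0.0001
```

Request:
{"method": "arm_command", "body": {
  "steps": [
    {"translation": [0, 0, -0.001], "roll": 0, "gripper": 0}
  ]
}}

```text
time: 19.2
eef_pos: [0.6017, 0.0535, 0.1035]
eef_rot: [-0.034, 0.024, 0.71, -0.703]
force: [-2.6, -0.5, 5.9]
opening: 0.0
```

Request:
{"method": "arm_command", "body": {
  "steps": [
    {"translation": [0, 0, -0.001], "roll": 0, "gripper": 0}
  ]
}}

```text
time: 19.3
eef_pos: [0.6017, 0.0535, 0.1035]
eef_rot: [-0.034, 0.024, 0.71, -0.703]
force: [-2.0, -0.9, 5.7]
opening: -0.0001
```

Request:
{"method": "arm_command", "body": {
  "steps": [
    {"translation": [0, 0, -0.001], "roll": 0, "gripper": 0},
    {"translation": [0, 0, 0.003], "roll": 0, "gripper": 0},
    {"translation": [0, 0, 0.015], "roll": 0, "gripper": 0},
    {"translation": [0, 0, 0.03], "roll": 0, "gripper": 0},
    {"translation": [0, 0, 0.04], "roll": 0, "gripper": 0},
    {"translation": [-0.03, 0, 0.04], "roll": 0, "gripper": 0},
    {"translation": [-0.04, 0, 0.02], "roll": 0, "gripper": 0},
    {"translation": [-0.04, 0, 0], "roll": 0, "gripper": 0},
    {"translation": [-0.04, 0, 0], "roll": 0, "gripper": 0},
    {"translation": [-0.02, 0, 0], "roll": 0, "gripper": 0}
  ]
}}

```text
time: 20.3
eef_pos: [0.4256, 0.055, 0.2531]
eef_rot: [-0.035, 0.022, 0.71, -0.702]
force: [1.5, 0.7, 0.7]
opening: -0.0001
```

Request:
{"method": "arm_command", "body": {
  "steps": [
    {"translation": [0, -0.03, 0], "roll": 0, "gripper": 0},
    {"translation": [0, -0.04, 0], "roll": 0, "gripper": 0},
    {"translation": [0, -0.04, 0], "roll": 0, "gripper": 0},
    {"translation": [0, -0.04, 0], "roll": 0, "gripper": 0},
    {"translation": [0, -0.04, 0], "roll": 0, "gripper": 0},
    {"translation": [0, -0.04, 0], "roll": 0, "gripper": 0},
    {"translation": [0, -0.04, 0], "roll": 0, "gripper": 0},
    {"translation": [0, -0.03, 0], "roll": 0, "gripper": 0},
    {"translation": [0, 0, 0], "roll": 0, "gripper": 0}
  ]
}}

```text
time: 21.2
eef_pos: [0.4202, -0.2528, 0.2547]
eef_rot: [-0.03, 0.02, 0.713, -0.701]
force: [-0.7, 1.3, -0.4]
opening: -0.0002
```

```bash
python3 -c "
from h import *;st()
from bench import snapshot
t=snapshot('top')['pixels'];s=snapshot('scene')['pixels']
cv2.imwrite('pics/t17f.png',t);cv2.imwrite('pics/s17f.png',s)
cv2.imwrite('pics/t17z.png',cv2.resize(t[185:242,275:345],None,fx=10,fy=10,interpolation=2))
cv2.imwrite('pics/s17z.png',cv2.resize(s[205:272,305:395],None,fx=8,fy=8,interpolation=2))
"
```

```text
t 21.2 pos [ 0.4202 -0.2528  0.2547] yaw 175.89 down [-0.013  0.018 -1.   ] F [-0.73  1.31 -0.39] tq [-0.02 -0.06  0.05] op -0.0002 q [-0.23  0.15 -0.   -0.01 -1.43  0.16]
```

View pics/t17z.png

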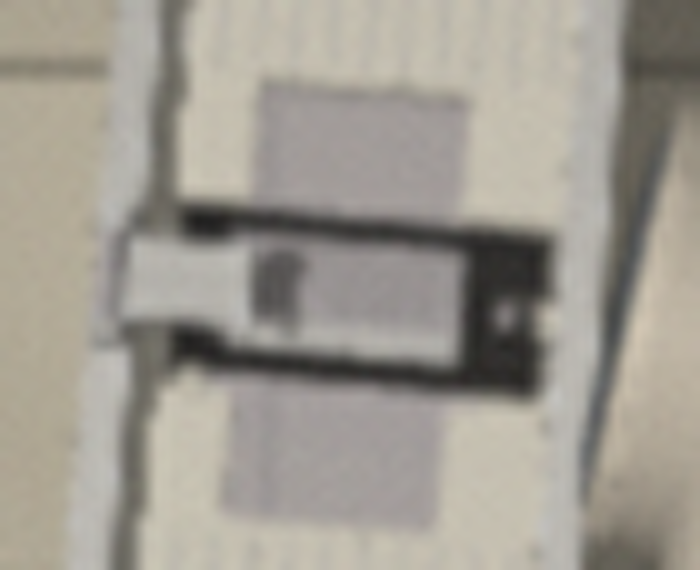

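View pics/s17z.png

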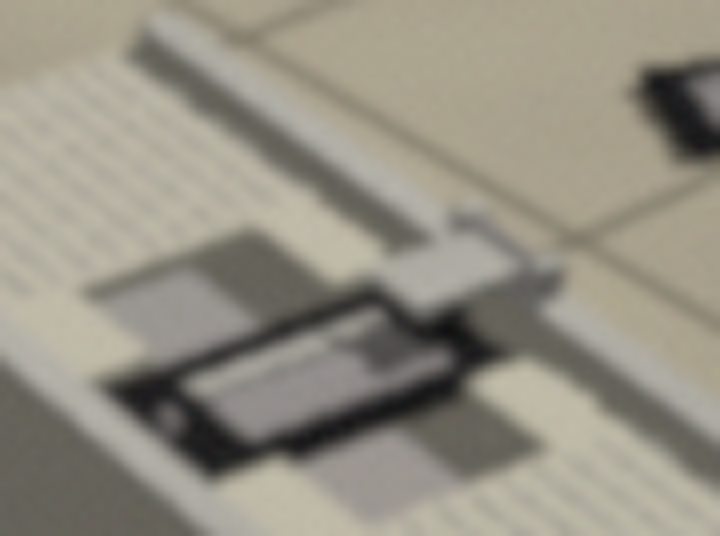

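View pics/t17f.png

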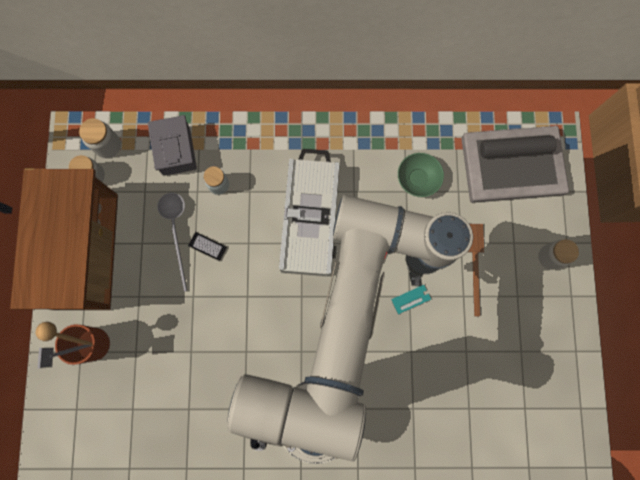

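```bash
python3 - <<'E'
from h import *
t=cv2.imread('pics/t17f.png').mean(2)
np.set_printoptions(precision=4,suppress=True,linewidth=150)
print(t[205:227,320:334].astype(int))
tz=lambda u:cr(u,10,275,185)
sc=np.array([.5988,.0200]); a=np.radians(-4.5); ex=np.array([np.cos(a),np.sin(a)]); ey=np.array([-ex[1],ex[0]])
def loc(P,o=sc): d=P[:2]-o; return np.array([d@ex,d@ey])*1e3
for nm,u in dict(LL=(173,358),UL=(180,210),LR=(541,392),UR=(551,238)).items(): print(nm,loc(plane('top',tz(u),.07)))
print('pin',loc(plane('top',tz((507,314)),.074)),'clamp tip',loc(plane('top',tz((245,285)),.0865)))
E
```

```text
[[164 178 186 189 189 187 187 186 188 188 187 183 179 179]
 [157 167 169 171 176 177 181 179 181 186 184 180 174 178]
 [127 124 121 126 132 142 144 150 155 164 170 176 178 179]
 [ 66  66  63  70  69  78  88  92 104 114 138 166 177 179]
 [ 64  52  44  44  44  45  48  52  57  71 120 162 178 176]
 [111  79  49  42  46  45  44  44  42  67 123 164 177 178]
 [134  96  53  46  46  46  50  44  44  73 128 173 180 179]
 [137  90  51  47  46  47  45  46  46  75 131 178 181 179]
 [136  81  49  43  48  47  47  46  48  75 129 176 179 180]
 [135  81  46  45  54  62  62  57  64  88 129 170 182 183]
 [134  81  42  46  70  96  84  73  96 130 155 176 180 178]
 [137  72  45  51  86 120  95  76 112 162 184 181 180 180]
 [136  75  43  47  76 105  79  69 107 158 181 183 181 180]
 [138  73  43  45  58  64  55  58  98 149 170 178 181 183]
 [134  71  42  46  47  40  44  48  71 118 153 175 182 185]
 [122  65  45  46  48  49  46  45  65 112 158 179 182 183]
 [ 91  57  42  45  48  46  48  46  72 126 169 180 182 178]
 [ 53  43  45  41  43  44  39  46  71 127 166 181 183 175]
 [ 62  56  58  57  55  55  50  50  81 134 176 182 181 170]
 [115 115 113 107 108 101  90  85 111 157 190 183 180 166]
 [166 166 164 165 162 159 150 144 157 179 189 184 181 163]
 [182 184 184 187 188 188 186 184 182 178 182 181 179 153]]
LL [-20.8229  50.308 ]
UL [24.4062 52.055 ]
LR [-22.6891 -59.6051]
UR [ 24.391  -59.1664]
pin [ -0.6838 -47.7775] clamp tip [-0.6615 30.0278]
```

```bash
python3 -c "
from bench import manip
print(manip.sign_off())"
```

```text
the job is handed in; nothing more can be done
None
```

The slicing blade is in the seat with its notch on the pin and the clamp is down. I handed the job in at about 21 s, and the sign-off gave no verdict.

**What I did**
- I gripped the blade across its 50 mm width and lowered it over the pin.
- I slid it until the notch bore on the pin. Side force rose from about 1.3 N while sliding to about 5.8 N.
- I pressed for about half a second, with up to 7 N side force and 8 N downward force at the wrist, released, then gripped and pressed a second time at about 5 N. The second press met the pin at once.
- I let go, pushed the clamp over with shut fingers, and pressed it until it stopped hard at a fingertip height of 86.5 mm, the height given for a shut clamp. Then I moved the arm clear.

**Last checks**
- **Blade position:** in the top view the notch's home point is within about 1 mm of the pin, along and across. The blade looks flat and square.
- **Clamp:** its tip measures 30 mm from the slicer's middle, against 28 mm expected when shut.
- **Other items:** the grater, dish, ladle, jar and red and turquoise look-alikes sit where they started. The spatula is partly hidden by the arm in that last picture, but nothing went near it.
- **Robot:** it touches nothing, and wrist force reads only noise.

**Not certain**
- The tool was tilted about 0.035–0.04 rad while pressing, under the 0.05 limit. I could not measure the blade's own tilt at that moment.
- My first slicer centre, taken from the rail corners, was about 3 mm off. I corrected it from the openings' edges before laying the blade in.
- The two cameras disagreed by about 3 mm or more in height, so I set the seat depth by feel.

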